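# Fit the vial carrier on the mixer's splined spindle and latch it

### The job

Put the six-pocket vial carrier on the inclined mixer: turn it so that its wide keyway meets the wide rib of the spindle, and slide it fully home against the shoulder. Then fold the little latch on the spindle's nose down flat over the carrier's collar so that it cannot come off. Leave the two small vials and the brown vial standing where they are.

Things in the scene. Friction and masses are not known exactly. Their poses are not given: they have to be found in the camera images.
- carrier: the loose vial carrier, 0.2 to 0.34 kg: white plastic disc, 128 mm across, 10 mm thick, six open round pockets in its rim, with an aluminium collar on top; it starts flat on the desk, collar up. Origin: centre of its underside (mouth of the bore). z runs up through the collar, x points to the master keyway; a dark pin in the disc marks that side too
- collar_top (a point): centre of the top of the carrier's collar, 40 mm above its origin, same axes. The collar is round, 54 mm across, 30 mm high above the disc: grip it there at any yaw. Right through it runs a bore 29 mm across with five keyways 72 degrees apart, reaching 21.5 mm from the axis: four 9 mm wide, the master (on +x) 17 mm wide, chamfered mouths
- mixer: fixed grey wedge-shaped bench unit that carries the spindle, 170 mm deep (x), 130 mm wide (y), 45 mm high at its front, 130 mm at its back. Origin: centre of its underside; its front with the speed knob looks to its -x. Its face slopes 30 degrees from level, so the spindle leans 30 degrees from vertical towards the front (-x)
- hub_seat (a point): centre of the spindle's flat shoulder, 60 mm across; z points outward along the spindle, x to its wide master rib. The carrier is home when its origin lies here, z along z and x along x. Above the shoulder: core 26 mm across, 38 mm long; five ribs 34 mm long reaching 19 mm from the axis, four 6 mm wide, the master 14 mm, tops chamfered. Play 1.5 mm all round, 5 degrees of turn
- spindle (a joint): turn of the spindle about its axis (z of hub_seat): 0 = master rib points down the slope to the mixer's front, positive counter-clockwise seen from its nose. Its gearbox holds it: it turns only against about 0.7 N m
- latch (a joint): latch, a dark steel finger hinged in a fork on the spindle's nose, on the axis 45.5 mm above the shoulder (fork's top at 50 mm). 0 = upright along the spindle (the carrier passes over it), 1.57 = folded flat across the collar's top, on the side of the master rib (a positive turn about hub_seat's y). It stays where it is left, moves at 0.05 N m, and lies flat only if the carrier is home
- latch_tip (a point): free end of the latch, 23 mm from its hinge; the finger is 8 mm wide and 7 mm thick, its head 13 mm wide and 8 mm thick. z points along the finger away from the hinge, y along the hinge
- vial_1: standing glass vial with blue cap, 28 mm across, 58 mm high, loose, origin at the centre of its foot; leave it alone
- vial_2: standing glass vial with white cap, 28 mm across, 58 mm high, loose, origin at the centre of its foot; leave it alone
- brown_vial: standing brown vial with black cap, 35 mm across, 70 mm high, loose, origin at the centre of its foot; leave it alone
- monitor: the desk's computer monitor, fixed, 0.35 m high, between the robot's start and the work; origin at the centre of its foot. Its 440 mm wide screen stands askew: its left edge comes nearest, about 180 mm nearer the robot (x) than the foot and 100 mm to its left (y). Keep the arm clear: draw in before swinging past

How it is judged (in metres and radians):
On the way:
1. the carrier is home on the spindle, master keyway over master rib (distance between carrier and hub_seat below 0.004 m and angle between the z axis of carrier and the z axis of hub_seat, either way round below 0.08 rad and angle between the x axis of carrier and the x axis of hub_seat, either way round below 0.18 rad and value of joint latch below 0.9 rad), for 0.2 s.
At the end, for the whole second after the job is handed in: The carrier sits on the shoulder (its origin within 4 mm of hub_seat, axes within 5 degrees, keyway within 10 degrees of the rib), is at rest, and the latch is folded to at least 1.35 rad (distance between carrier and hub_seat below 0.004 m and angle between the z axis of carrier and the z axis of hub_seat, either way round below 0.08 rad and angle between the x axis of carrier and the x axis of hub_seat, either way round below 0.18 rad and value of joint latch above 1.35 rad and linear speed of carrier below 0.02 m/s); the robot touches nothing.
It fails at once if a small vial or the brown vial is tipped or pushed more than 30 mm away (distance of any of vial_1, vial_2, brown_vial from where it was at the start of the episode above 0.03 m or angle between any of vial_1, vial_2, brown_vial's own z axis and vertical above 0.5 rad).
It also fails if it takes over 53 s, if anything falls off the work surface, if the arm or the gripper's body presses on something with over 40 N, if the wrist force passes 120 N, or if a joint passes its speed limit or range.

### The arm

A 7-joint arm with a two-finger parallel gripper is mounted at the origin on a cart in front of the work surface, level with it; the furniture and walls round the work are solid. World frame = base frame: x ahead of the robot, y to its left, z up, the work surface at z = 0. Lengths are in mm, angles in rad, forces in N, time in s.
With the tool pointing down it reaches from about 400 to 875 mm from the base axis. Payload 4.4 kg.
Tool frame: the origin (TCP) lies at the very end of the fingers, on their centre line; the grasp point (between the pads) lies 19 mm behind it; z points along the fingers, y is the direction in which the jaws open and shut (so a half turn about z gives the same grasp; the last joint's range is limited). The gripper opens to 85 mm and grips with 20 to 120 N. Pads are 22 mm wide; open, the fingers measure 114 mm over their backs; the gripper's body (76 mm by 85 mm) begins 54 mm behind the grasp point. The pads swing forward as they close: fully open they stand 13 mm farther back than shut.
Start: joints at [1.16, 0.628, 0.038, 1.517, -0.027, 0.996, -0.02], TCP at [219.733, -611.748, 231.313] pointing down, gripper open.
Joint ranges: [-3.06, 3.06], [-0.37, 2.12], [-1.25, 1.32], [0.18, 2.47], [-1.1, 4.24], [0.23, 1.98], [-2.94, 2.94]. Speed limits (rad/s): [2.57, 2.57, 3.14, 3.14, 3.14, 3.14, 3.14].

### API

Orientations are given as [roll, pitch, yaw] about the fixed x, y, z axes, in that order (R = Rz(yaw) Ry(pitch) Rx(roll)).
In Python, from cell import read_state, get_image, calibration, finish_job gives the robot as it stands. The module is installed in compiled form; this text tells all that it offers.
- The arm moves only by the tool apply_moves, never from a script. Its argument "increments" is a list of rows, each an object of numbers: "tx", "ty", "tz": the shift along the world's x, y, z in m; "rx", "ry", "rz": the turn, a rotation vector about the world's x, y, z in units of 5 degrees (1.0 is 5 degrees); "claw": the finger opening in m, from 0 to 0.0854. In form: [{"tx": .., "ty": .., "tz": .., "rx": .., "ry": .., "rz": .., "claw": ..}, ...]. A call has 1 to 12 rows; each row is the pose to reach, as a shift and turn from the pose commanded when the call began; what a row does not reach only later rows make up. A row lasts 1/10 s, in which the tool goes at most 50 mm and 8.59 degrees, less where a joint would pass 70% of its speed; a pose out of reach is approached as far as the arm can. A call with a gripper value outside its range is refused whole. The fingers move at their own pace and stop on an object; the grip force is fixed at half the most. Time passes only in rows, so rows that repeat a pose let the fingers close. It gives the time, the measured TCP pose, the force and the opening at its end, in the units of the state.
- read_state(): the state, without advancing time (a new reading comes with each control period).
- get_image(name): name is "scene" or "top" or "wrist"; returns the picture (400x640x3 uint8, red, green, blue); there is no depth.
- calibration(name): a dict with "camera_matrix" (3x3 intrinsics, pixels), "distortion" ([k1, k2, p1, p2, k3] as OpenCV has them; the pictures are not rectified), "origin" and "attitude" of the camera in the world. Camera axes: x right, y up, looking along -z (the intrinsics and any distortion apply to the point x, -y, -z); pixel columns grow to the right and rows downward; lengths in mm; the calibration is good to about 2 mm. A picture is of the moment at which its call begins: read the wrist's pose just before it. calibration takes no time and is no camera call; for the wrist camera it gives the pose at the moment of the call.
- finish_job(): hands the job in, once; it reports no verdict.
The state is a dict: "clock": time; "qpos": joint angles; "qd": joint speeds; "tau": joint torques, N m; "eef_pos": TCP position; "tool_rot": TCP orientation; "force": force on the tool from outside, world axes, zero at the start; "torque": the same for the moment, N m; "width": finger opening in mm.
Only numpy, scipy, OpenCV 4.12 (cv2) and the standard library are available. Lean on these libraries where they do the work, as an engineer would, in place of code of your own. Each camera call takes 0.05 s, during which the arm holds its last target. There are 200 camera calls.

## Working session

There is one attempt and no reset: what is moved stays moved. The work goes in short steps, Python scripts to look and compute and a tool call to move; the robot and the scene stay as the last step left them, time stands still between calls to the robot, and variables do not carry over. Pictures are saved under pics/ and viewed, about 8 in all and at most 12, crops included, and the job is handed in when it is done.

Besides the shell and the picture viewer there is one more tool, called after "Request:" in YAML: its name, and indented under it one key for each argument. apply_moves: Moves the arm, as the interface text tells. Its arguments: {"type":"object","properties":{"increments":{"type":"array"}},"required":["increments"]}

```bash
mkdir -p pics
python3 - <<'E'
from cell import *
import cv2,numpy as np
for n in ("scene","top"):
    im=get_image(n); cv2.imwrite(f"pics/{n}0.png",im[:,:,::-1]); c=calibration(n); print(n,c)
s=read_state(); print(s)
print(calibration("wrist"))
E
```

```text
scene {'camera_matrix': array([[449.99903309,   0.        , 319.78223711],
       [  0.        , 449.99903309, 196.52967105],
       [  0.        ,   0.        ,   1.        ]]), 'distortion': array([-0.03260343,  0.        ,  0.        ,  0.        ,  0.        ]), 'origin': array([ -90.56825531, -544.75912107,  600.59088701]), 'attitude': array([ 1.08048419e+00,  2.76734363e-04, -8.09983420e-01])}
top {'camera_matrix': array([[368.57640682,   0.        , 315.08215688],
       [  0.        , 368.57640682, 205.60835004],
       [  0.        ,   0.        ,   1.        ]]), 'distortion': array([-0.06932366,  0.        ,  0.        ,  0.        ,  0.        ]), 'origin': array([ 405.85737475,   58.63439842, 1164.61684462]), 'attitude': array([ 0.13200028,  0.01271224, -1.55588337])}
{'clock': 0.1, 'qpos': array([ 1.16018891,  0.62925028,  0.03846165,  1.51828607, -0.02701248,
        0.996306  , -0.02002304]), 'qd': array([-1.47058103e-03, -2.78477533e-03,  2.17580252e-04, -4.17531578e-03,
        2.89532417e-03, -6.15248351e-05,  5.73140092e-04]), 'tau': array([ 1.83842661e-03, -5.64538586e+01,  1.22970521e+00, -1.93974137e+01,
        1.11177834e-02,  5.38741195e-03, -9.66982952e-06]), 'eef_pos': array([ 219.53908037, -611.19491043,  230.47775343]), 'tool_rot': array([-3.13986141e+00,  1.73041274e-05,  3.44763529e-01]), 'force': array([-0.80917853,  0.04457949, -0.02611558]), 'torque': array([-0.02199317, -0.01536859,  0.05133049]), 'width': 85.7257343615613}
{'camera_matrix': array([[308.04765098,   0.        , 325.15449174],
       [  0.        , 308.04765098, 194.15248555],
       [  0.        ,   0.        ,   1.        ]]), 'distortion': array([0.00075372, 0.        , 0.        , 0.        , 0.        ]), 'origin': array([ 294.016138  , -583.53699226,  373.47591461]), 'attitude': array([-0.31369401,  0.00204671, -1.22649321])}
```

View pics/scene0.png

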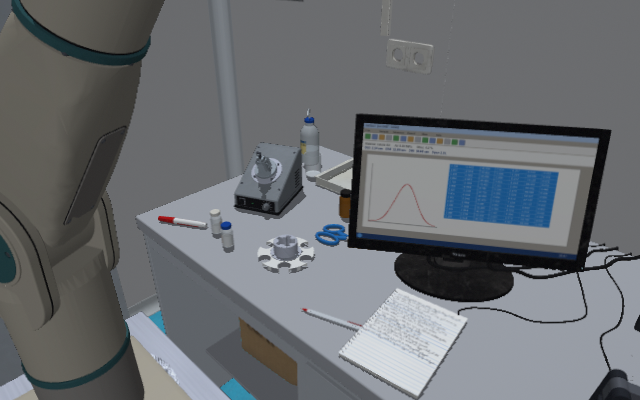

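View pics/top0.png

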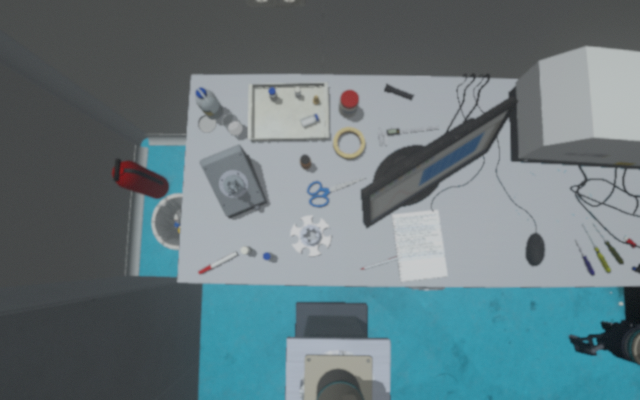

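```bash
cat > h.py <<'E'
import numpy as np,cv2
from scipy.spatial.transform import Rotation as Ro
from cell import *
def RM(a): return Ro.from_euler('xyz',a).as_matrix()
def ray(c,uv):
    p=cv2.undistortPoints(np.array([[uv]],float),c['camera_matrix'],c['distortion'])[0,0]
    d=RM(c['attitude'])@np.array([p[0],-p[1],-1]); return np.array(c['origin']),d
def onz(c,uv,z):
    o,d=ray(c,uv); return o+d*(z-o[2])/d[2]
def proj(c,P):
    q=(np.atleast_2d(P)-c['origin'])@RM(c['attitude']); q=q*[1,-1,-1]
    return cv2.projectPoints(q,np.zeros(3),np.zeros(3),c['camera_matrix'],c['distortion'])[0][:,0]
E
python3 - <<'E'
from h import *
t=calibration('top'); s=calibration('scene')
for n,uv,z in [('carrier',(311,235),10),('collar',(311,233),40),('hub',(234,183),110),('blue',(267,256),58),('brown',(306,162),70)]: print(n,onz(t,uv,z).round())
for n,uv,z in [('carrier',(286,254),10),('collartop',(287,240),40),('blue',(226,225),58),('white',(215,212),58)]: print(n,onz(s,uv,z).round())
a=cv2.imread('pics/top0.png'); b=cv2.imread('pics/scene0.png')
A=cv2.resize(a[140:275,190:340],None,fx=4,fy=4,interpolation=3)   # 600x540
cv2.imwrite('pics/t1.png',A)
cv2.imwrite('pics/s1.png',cv2.resize(b[135:280,200:350],None,fx=4,fy=4,interpolation=3))
E
```

```text
carrier [466.  87.  10.]
collar [471.  86.  40.]
hub [609. 313. 110.]
blue [399. 216.  58.]
brown [685. 104.  70.]
carrier [459.  84.  10.]
collartop [469.  90.  40.]
blue [397. 216.  58.]
white [414. 285.  58.]
```

View pics/t1.png

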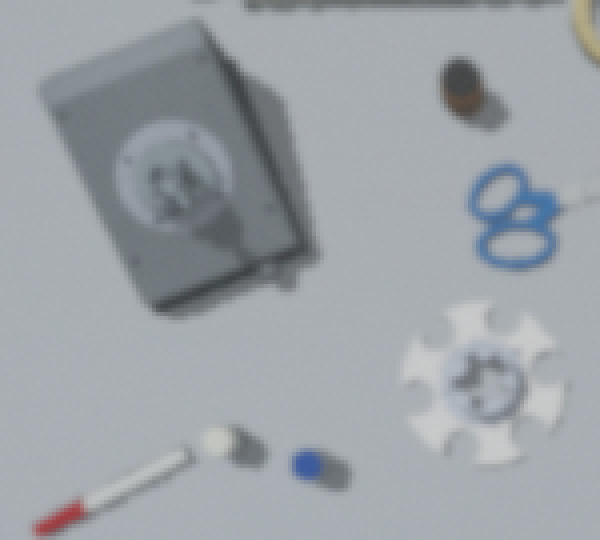

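View pics/s1.png

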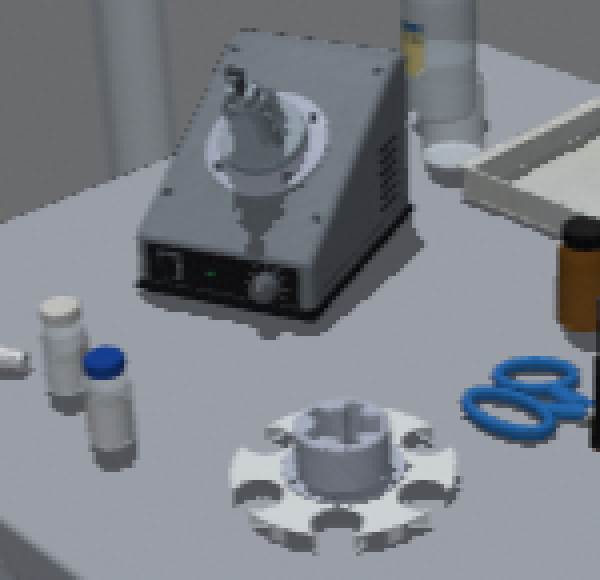

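Request:
apply_moves:
  increments:
    - {"tx":-0.025,"ty":0.04,"tz":0.02}
    - {"tx":-0.05,"ty":0.08,"tz":0.04}
    - {"tx":-0.06,"ty":0.12,"tz":0.08}
    - {"tx":-0.07,"ty":0.16,"tz":0.12}
    - {"tx":-0.075,"ty":0.19,"tz":0.16}
    - {"tx":-0.075,"ty":0.206,"tz":0.19}
    - {"tx":-0.075,"ty":0.206,"tz":0.19}

```text
$.increments[0]: bad value
```

Run:
```python
from h import *
s=read_state();print(s['clock'],s['eef_pos'].round(),s['tool_rot'].round(3),s['qpos'].round(2),s['force'].round(1))
p=np.array([145,-405]);
for a in range(6,83,6):
    r=np.deg2rad(a);R=np.array([[np.cos(r),-np.sin(r)],[np.sin(r),np.cos(r)]]);print(a,a/5,((R@p-p)/1000).round(3))
t=calibration('top')
for uv in [(368,222),(366,190),(514,95)]: print(onz(t,uv,350).round())
```

```text
0.1 [ 220. -611.  230.] [-3.14   0.     0.345] [ 1.16  0.63  0.04  1.52 -0.03  1.   -0.02] [-0.8  0.  -0. ]
6 1.2 [0.042 0.017]
12 2.4 [0.081 0.039]
18 3.6 [0.118 0.065]
24 4.8 [0.152 0.094]
30 6.0 [0.183 0.127]
36 7.2 [0.21  0.163]
42 8.4 [0.234 0.201]
48 9.6 [0.253 0.242]
54 10.8 [0.268 0.284]
60 12.0 [0.278 0.328]
66 13.2 [0.284 0.373]
72 14.4 [0.285 0.418]
78 15.6 [0.281 0.463]
[479. -47. 350.]
[551. -43. 350.]
[ 785. -398.  350.]
```

Request:
apply_moves:
  increments:
    - {"tx":-0.025,"ty":0.04,"tz":0.02,"rx":0,"ry":0,"rz":0,"claw":0.085}
    - {"tx":-0.05,"ty":0.08,"tz":0.04,"rx":0,"ry":0,"rz":0,"claw":0.085}
    - {"tx":-0.06,"ty":0.12,"tz":0.07,"rx":0,"ry":0,"rz":0,"claw":0.085}
    - {"tx":-0.07,"ty":0.155,"tz":0.105,"rx":0,"ry":0,"rz":0,"claw":0.085}
    - {"tx":-0.075,"ty":0.185,"tz":0.145,"rx":0,"ry":0,"rz":0,"claw":0.085}
    - {"tx":-0.075,"ty":0.206,"tz":0.19,"rx":0,"ry":0,"rz":0,"claw":0.085}
    - {"tx":-0.075,"ty":0.206,"tz":0.19,"rx":0,"ry":0,"rz":0,"claw":0.085}

```text
clock: 0.8
eef_pos: [145.6, -405.6, 426.6]
tool_rot: [3.132, -0.001, 0.346]
force: [0.3, 0.2, 0.1]
width: 85.0
```

Request:
apply_moves:
  increments:
    - {"tx":0.042,"ty":0.017,"tz":0,"rx":0,"ry":0,"rz":1.2,"claw":0.085}
    - {"tx":0.081,"ty":0.039,"tz":0,"rx":0,"ry":0,"rz":2.4,"claw":0.085}
    - {"tx":0.118,"ty":0.065,"tz":0,"rx":0,"ry":0,"rz":3.6,"claw":0.085}
    - {"tx":0.152,"ty":0.094,"tz":0,"rx":0,"ry":0,"rz":4.8,"claw":0.085}
    - {"tx":0.183,"ty":0.127,"tz":0,"rx":0,"ry":0,"rz":6.0,"claw":0.085}
    - {"tx":0.21,"ty":0.163,"tz":0,"rx":0,"ry":0,"rz":7.2,"claw":0.085}
    - {"tx":0.234,"ty":0.201,"tz":0,"rx":0,"ry":0,"rz":8.4,"claw":0.085}
    - {"tx":0.253,"ty":0.242,"tz":0,"rx":0,"ry":0,"rz":9.6,"claw":0.085}
    - {"tx":0.268,"ty":0.284,"tz":0,"rx":0,"ry":0,"rz":10.8,"claw":0.085}
    - {"tx":0.278,"ty":0.328,"tz":0,"rx":0,"ry":0,"rz":12.0,"claw":0.085}
    - {"tx":0.284,"ty":0.373,"tz":0,"rx":0,"ry":0,"rz":13.2,"claw":0.085}
    - {"tx":0.285,"ty":0.418,"tz":0,"rx":0,"ry":0,"rz":14.4,"claw":0.085}

```text
clock: 2.0
eef_pos: [430.0, 14.0, 420.6]
tool_rot: [-3.141, -0.001, 1.606]
force: [1.8, -0.2, -0.1]
width: 85.1
```

Run:
```python
from h import *
s=read_state();print(s['clock'],s['eef_pos'].round(),s['tool_rot'].round(3),s['qpos'].round(2),s['force'].round(1))
c=calibration('wrist');print(c['origin'],c['attitude'],RM(c['attitude'])@[0,0,-1])
print(proj(c,np.array([[466,87,10],[609,313,110]])))
```

```text
2.0 [430.  14. 421.] [-3.141e+00 -1.000e-03  1.606e+00] [ 0.39  0.15 -0.57  1.76  0.08  1.26 -0.16] [ 1.8 -0.2 -0.1]
[427.35450377  94.0629973  563.63352519] [-0.31247506  0.00085041  0.03428828] [ 0.0097299  -0.30726183 -0.95157527]
[[347.76436872  99.75478637]
 [484.65597406 -93.55424033]]
```

Request:
apply_moves:
  increments:
    - {"tx":0.02,"ty":0.04,"tz":-0.01,"rx":0,"ry":0,"rz":0,"claw":0.085}
    - {"tx":0.036,"ty":0.074,"tz":-0.04,"rx":0,"ry":0,"rz":0,"claw":0.085}
    - {"tx":0.038,"ty":0.074,"tz":-0.085,"rx":0,"ry":0,"rz":0,"claw":0.085}
    - {"tx":0.038,"ty":0.074,"tz":-0.13,"rx":0,"ry":0,"rz":0,"claw":0.085}
    - {"tx":0.038,"ty":0.074,"tz":-0.18,"rx":0,"ry":0,"rz":0,"claw":0.085}
    - {"tx":0.038,"ty":0.074,"tz":-0.23,"rx":0,"ry":0,"rz":0,"claw":0.085}
    - {"tx":0.038,"ty":0.074,"tz":-0.27,"rx":0,"ry":0,"rz":0,"claw":0.085}
    - {"tx":0.038,"ty":0.074,"tz":-0.28,"rx":0,"ry":0,"rz":0,"claw":0.085}
    - {"tx":0.038,"ty":0.074,"tz":-0.28,"rx":0,"ry":0,"rz":0,"claw":0.085}

```text
clock: 2.9
eef_pos: [466.8, 86.2, 140.1]
tool_rot: [-3.138, 0.0, 1.602]
force: [-0.1, -0.1, 0.6]
width: 85.0
```

```bash
cat > look.py <<'E'
from h import *
import sys,json
n=sys.argv[1]
s=read_state();c=calibration('wrist');im=get_image('wrist')
print(s['clock'],s['eef_pos'].round(1),s['tool_rot'].round(3),s['qpos'].round(2),s['force'].round(1))
print(c['origin'].round(1),c['attitude'].round(4))
np.savez(n,**c,im=im); cv2.imwrite(f'pics/{n}.png',im[:,:,::-1])
E
python3 look.py w1
```

```text
2.9 [466.8  86.2 140.1] [-3.138  0.     1.602] [ 0.08  0.56 -0.47  2.07  0.43  0.6  -0.66] [-0.1 -0.1  0.6]
[464.8 166.5 283.1] [-0.3134  0.0038  0.0306]
```

View pics/w1.png

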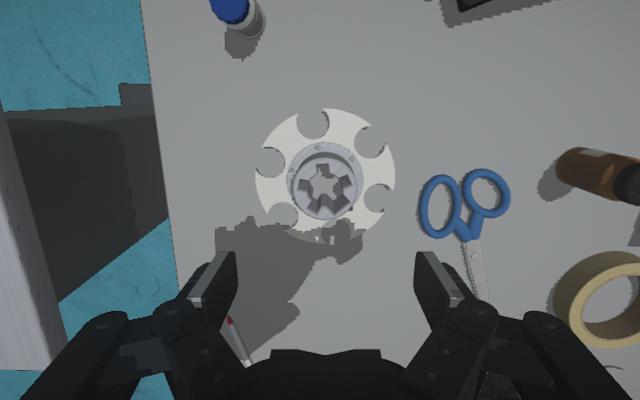

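```bash
cat > rect.py <<'E'
from h import *
def rect(n,O,R,half,scale):
    """rectified view of plane with origin O, axes R[:,0],R[:,1]; image right=+x, up=+y"""
    d=np.load(n+'.npz'); c={k:d[k] for k in d.files}
    N=int(2*half*scale); u=(np.arange(N)+.5)/scale-half
    X,Y=np.meshgrid(u,-u); P=np.array(O)+X.reshape(-1,1)*R[:,0]+Y.reshape(-1,1)*R[:,1]
    m=proj(c,P).astype(np.float32).reshape(N,N,2)
    return cv2.remap(c['im'],m,None,cv2.INTER_CUBIC)[:,:,::-1]
E
python3 - <<'E'
from rect import *
a=rect('w1',[466,87,40],np.eye(3),50,7).copy()
b=rect('w1',[466,87,10],np.eye(3),70,4).copy()
d=np.load('w1.npz');g=cv2.cvtColor(a,cv2.COLOR_BGR2GRAY)
out=np.zeros((700,800,3),np.uint8)[:560]; 
out=np.hstack([cv2.resize(a,(400,400)),cv2.resize(b,(400,400))]);cv2.imwrite('pics/r1.png',out)
E
```

```text
(no output)
```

View pics/r1.png

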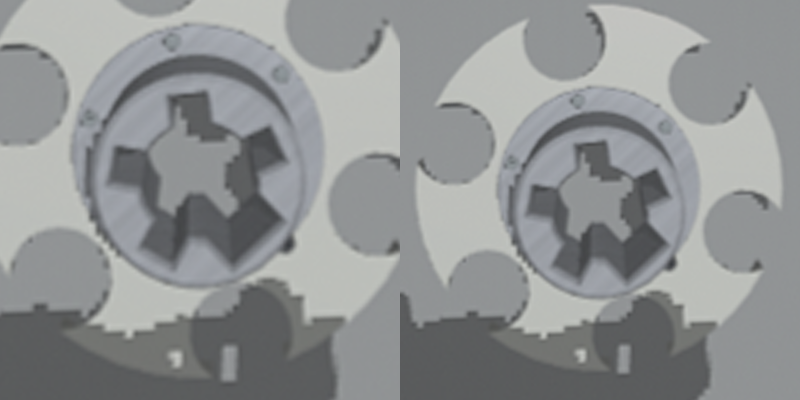

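Run:
```python
from h import *
t=calibration('top'); s=calibration('scene')
def tri(a,b):
    o1,d1=ray(t,a);o2,d2=ray(s,b);A=np.stack([d1,-d2],1);k=np.linalg.lstsq(A,o2-o1,rcond=None)[0]
    p,q=o1+k[0]*d1,o2+k[1]*d2;return ((p+q)/2).round(1),np.linalg.norm(p-q).round(1)
T=lambda x,y:(190+x/4,140+y/4); S=lambda x,y:(200+x/4,135+y/4)
print('ring',tri(T(172,178),S(267,142)))
H=tri(T(172,178),S(267,142))[0]
# front edge yaw
a=onz(t,T(155,310),0);b=onz(t,T(305,250),0);e=(a-b)[:2];print(e,np.arctan2(-e[0],e[1]))
a=onz(s,S(137,287),0);b=onz(s,S(318,320),0);e=(a-b)[:2];print(a,b,e,np.arctan2(-e[0],e[1]))
a=onz(s,S(410,210),0);print('back',a, np.arctan2(*(a-b)[1::-1]))
yaw=0.38
n=np.array([-.5*np.cos(yaw),-.5*np.sin(yaw),.866])
# tool: z=-n, x ~ +y world projected
R0=RM([np.pi,0,1.602]); ax=np.cross(R0[:,2],-n);an=np.arcsin(np.linalg.norm(ax));r=ax/np.linalg.norm(ax)*an
print('rotvec units5',r/np.deg2rad(5))
R=Ro.from_rotvec(r).as_matrix()@R0
# camera in tool
c=calibration('wrist');st=read_state();R1=RM(st['tool_rot']);print('cam in tool',R1.T@(c['origin']-st['eef_pos']))
look=R@R1.T@RM(c['attitude'])@[0,0,-1];off=R@R1.T@(c['origin']-st['eef_pos'])
tc=H-look*270-off;print('TCP target',tc,'shift',tc-st['eef_pos'],R)
```

```text
ring (array([608.8, 319.5,  91.7]), np.float64(1.3))
[-49.95413592 118.91149442] 0.39770882706476
[5.21001906e+02 3.59134565e+02 1.13686838e-13] [576.35472393 236.80851552   0.        ] [-55.35281836 122.32604936] 0.4249328889255264
back [ 7.30060153e+02  3.06985288e+02 -1.13686838e-13] 0.4283013124077465
rotvec units5 [ 2.22552282e+00 -5.57198781e+00  2.51126216e-16]
cam in tool [ 8.02258849e+01  1.79711123e-02 -1.42975702e+02]
TCP target [555.80163074 301.28615984 190.89206371] shift [ 87.67691623 214.64388399  49.2354726 ] [[-0.07372038  0.88258756  0.46433232]
 [ 0.98252947 -0.01550298  0.18546023]
 [ 0.17088343  0.46989238 -0.8660254 ]]
```

Request:
apply_moves:
  increments:
    - {"tx":0.0,"ty":0.03,"tz":0.03,"rx":0.4,"ry":-1.0,"rz":0,"claw":0.085}
    - {"tx":0.01,"ty":0.065,"tz":0.06,"rx":0.9,"ry":-2.2,"rz":0,"claw":0.085}
    - {"tx":0.02,"ty":0.105,"tz":0.08,"rx":1.4,"ry":-3.3,"rz":0,"claw":0.085}
    - {"tx":0.04,"ty":0.145,"tz":0.085,"rx":1.8,"ry":-4.3,"rz":0,"claw":0.085}
    - {"tx":0.06,"ty":0.185,"tz":0.08,"rx":2.3,"ry":-5.5,"rz":0,"claw":0.085}
    - {"tx":0.076,"ty":0.209,"tz":0.076,"rx":2.3,"ry":-5.5,"rz":0,"claw":0.085}
    - {"tx":0.076,"ty":0.209,"tz":0.076,"rx":2.3,"ry":-5.5,"rz":0,"claw":0.085}
    - {"tx":0.076,"ty":0.209,"tz":0.076,"rx":2.3,"ry":-5.5,"rz":0,"claw":0.085}

```text
clock: 3.75
eef_pos: [545.4, 299.3, 220.8]
tool_rot: [2.643, -0.183, 1.651]
force: [-0.2, 0.3, 0.4]
width: 84.8
```

```bash
python3 look.py w2
python3 - <<'E'
import cv2
a=cv2.imread('pics/w2.png');cv2.imwrite('pics/w2b.png',cv2.resize(a[80:330,170:490],(800,625)[:2] if 0 else (768,600),interpolation=3))
E
```

```text
3.75 [545.4 299.3 220.8] [ 2.643 -0.183  1.651] [-0.39  0.45 -0.29  2.12  1.31  0.24 -1.83] [-0.2  0.3  0.4]
[473.  349.8 358.8] [-0.1055 -0.489  -0.0195]
```

View pics/w2b.png

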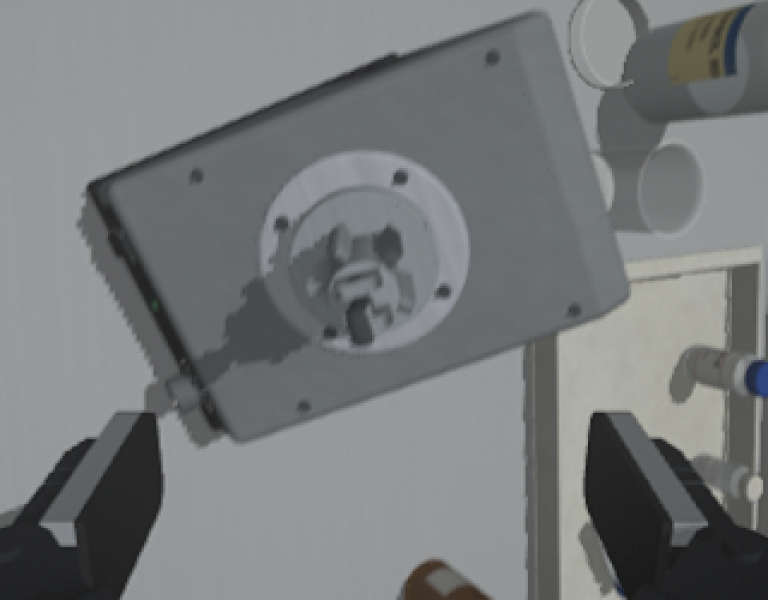

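Request:
apply_moves:
  increments:
    - {"tx":0.01,"ty":-0.04,"tz":0,"rx":0,"ry":0,"rz":0,"claw":0.085}
    - {"tx":0.02,"ty":-0.08,"tz":-0.02,"rx":0,"ry":0,"rz":0,"claw":0.085}
    - {"tx":0.02,"ty":-0.092,"tz":-0.035,"rx":0,"ry":0,"rz":0,"claw":0.085}
    - {"tx":0.02,"ty":-0.092,"tz":-0.04,"rx":0,"ry":0,"rz":0,"claw":0.085}
    - {"tx":0.02,"ty":-0.092,"tz":-0.04,"rx":0,"ry":0,"rz":0,"claw":0.085}

```text
clock: 4.3
eef_pos: [565.0, 201.2, 178.4]
tool_rot: [2.648, -0.178, 1.643]
force: [-0.8, -0.0, -0.1]
width: 84.7
```

```bash
python3 look.py w3
python3 - <<'E'
import cv2
from rect import *
d=np.load('w3.npz');c={k:d[k] for k in d.files}
print(proj(c,[608.8,319.5,91.7]))
yaw=0.42; n=np.array([-.5*np.cos(yaw),-.5*np.sin(yaw),.8660254])
Y=np.array([-np.sin(yaw),np.cos(yaw),0]);X=np.cross(Y,n);R=np.stack([X,Y,n],1)
H=np.array([608.8,319.5,91.7])
a=rect('w2',H,R,50,4);b=rect('w3',H,R,50,4)
cv2.imwrite('pics/r3.png',cv2.resize(np.hstack([a,b]),(800,400)))
E
```

```text
4.3 [565.  201.2 178.4] [ 2.648 -0.178  1.643] [-0.02  0.54 -0.52  2.21  1.86  0.28 -2.18] [-0.8 -0.  -0.1]
[493.6 252.9 316.4] [-0.1118 -0.4848 -0.0232]
[[319.88123897  71.04527282]]
```

View pics/r3.png

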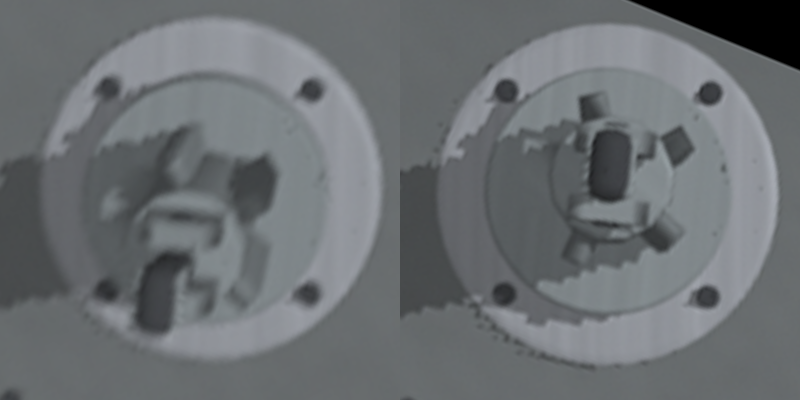

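```bash
cat > fit.py <<'E'
from rect import *
from scipy.optimize import minimize
from scipy.ndimage import map_coordinates
def fr(yaw):
    n=np.array([-.5*np.cos(yaw),-.5*np.sin(yaw),.8660254]);Y=np.array([-np.sin(yaw),np.cos(yaw),0]);return np.stack([np.cross(Y,n),Y,n],1)
V=[]
for f in ('w2','w3'):
    d=np.load(f+'.npz');c={k:d[k] for k in d.files};V.append((c,cv2.GaussianBlur(cv2.cvtColor(c['im'],cv2.COLOR_RGB2GRAY),(0,0),0.8).astype(float)))
H=np.array([608.8,319.5,91.7]); R=fr(0.405); th=np.arange(0,2*np.pi,.02)
def prof(v,o,r):
    P=o+r*(np.cos(th)[:,None]*R[:,0]+np.sin(th)[:,None]*R[:,1]);p=proj(v[0],P);return map_coordinates(v[1],[p[:,1],p[:,0]],order=1)
def score(x,r,sgn=None):
    o=H+R@x; s=0
    for v in V:
        g=np.abs(prof(v,o,r+.8)-prof(v,o,r-.8)); s+=np.minimum(g,12).mean()
    return -s
if __name__=="__main__":
  for name,r in (('ring',42.6),('shoulder',30.0)):
    best=None
    for z in np.arange(-6,14,2.):
      for x0 in ([1.5,2],[1.5,0],[3,1]):
        q=minimize(score,[*x0,z],args=(r,),method='Nelder-Mead',options=dict(initial_simplex=np.array([[*x0,z],[x0[0]+1,x0[1],z],[x0[0],x0[1]+1,z],[*x0,z+1.5]])))
        if best is None or q.fun<best.fun: best=q
    print(name,best.x.round(2),best.fun,(H+R@best.x).round(1))
    if name=='ring':
      for rr in (41.5,42,42.3,42.9,43.5): print(rr,score(best.x,rr))
  O=H+R@best.x; np.save('O.npy',O)
  out=[]
  for f in ('w2','w3'):
    a=rect(f,O+34*R[:,2],R,26,15).copy()
    N=a.shape[0]
    for k in range(72):
        t=np.deg2rad(k*5);r1,r2=(22,26) if k%6==0 else (24.5,26)
        p=lambda r:(int((26+r*np.cos(t))*15),int((26-r*np.sin(t))*15))
        cv2.line(a,p(r1),p(r2),(0,0,255),2)
    cv2.circle(a,(N//2,N//2),int(19*15),(0,255,0),1);cv2.circle(a,(N//2,N//2),int(13*15),(0,255,0),1)
    out.append(cv2.resize(a,(400,400),interpolation=cv2.INTER_AREA))
  cv2.imwrite('pics/r4.png',np.hstack(out))
E
python3 fit.py
```

```text
ring [ 1.92  1.64 -2.62] -23.474852728597952 [610.9 322.2  90.4]
41.5 -15.436702536501363
42 -21.790338160680783
42.3 -23.115033564420813
42.9 -23.433853081716883
43.5 -22.74309255839372
shoulder [1.84 1.38 9.04] -17.724720092389088 [605.6 319.6 100.4]
```

View pics/r4.png

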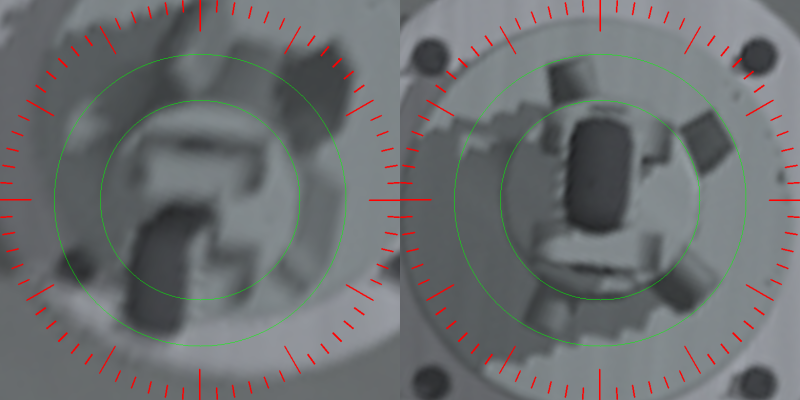

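```bash
cat > phi.py <<'E'
from fit import *
O=np.load('O.npy')
G=[]
for c,g in V:
    gx=cv2.Sobel(g,cv2.CV_64F,1,0);gy=cv2.Sobel(g,cv2.CV_64F,0,1);G.append((gx,gy))
def segs(phi):
    S=[]
    for k in range(5):
        w=7 if k==0 else 3; a=phi+k*2*np.pi/5
        e=np.array([np.cos(a),np.sin(a)]);t=np.array([-e[1],e[0]])
        pt=lambda r,l,h:np.array([*(r*e+l*t),h])
        for s in (-w,w):
            for h in (0,33): S.append((pt(14,s,h),pt(18.5,s,h)))
            S.append((pt(19,s,1),pt(19,s,32)))
        for h in (0,33): S.append((pt(19,-w,h),pt(19,w,h)))
    return S
def sc(phi,dx=0,dy=0):
    tot=[]
    for (c,g),(gx,gy) in zip(V,G):
        s=0;m=0
        for a,b in segs(phi):
            p=a+(b-a)*np.linspace(0,1,12)[:,None]+[dx,dy,0]
            q=proj(c,O+p@R.T);d=q[-1]-q[0];L=np.linalg.norm(d);nn=np.array([-d[1],d[0]])/L
            v=nn[0]*map_coordinates(gx,[q[:,1],q[:,0]],order=1)+nn[1]*map_coordinates(gy,[q[:,1],q[:,0]],order=1)
            s+=np.minimum(abs(v),60).mean()*L;m+=L
        tot.append(s/m)
    return tot
for d in range(0,360,72): pass
for d in np.arange(160,190,1.): print(d,np.round(sc(np.deg2rad(d)),1),end=' ; ')
E
python3 phi.py
```

```text
160.0 [27.5 22.6] ; 161.0 [27.7 22.1] ; 162.0 [28.2 21.5] ; 163.0 [28.5 21.7] ; 164.0 [28.6 22.4] ; 165.0 [29.3 23.1] ; 166.0 [30.4 23.7] ; 167.0 [31.  24.1] ; 168.0 [31.  24.9] ; 169.0 [31.  26.1] ; 170.0 [31.2 29.1] ; 171.0 [32. 33.] ; 172.0 [33.1 34.7] ; 173.0 [34.2 35.3] ; 174.0 [34.7 35.2] ; 175.0 [35.4 34.9] ; 176.0 [36.4 33.8] ; 177.0 [36.6 32.3] ; 178.0 [36.4 32.1] ; 179.0 [36. 31.] ; 180.0 [35.4 29. ] ; 181.0 [34.6 27.2] ; 182.0 [33.4 26.1] ; 183.0 [31.9 25.4] ; 184.0 [30.1 24.4] ; 185.0 [28.3 23.5] ; 186.0 [26.8 22.2] ; 187.0 [26.3 21.4] ; 188.0 [26.8 21. ] ; 189.0 [27.4 20.3] ;
```

```bash
cat > plan.py <<'E'
from fit import fr
from h import *
R0=fr(0.405);O=np.load('O.npy');phi=np.deg2rad(174.5)
xh=np.cos(phi)*R0[:,0]+np.sin(phi)*R0[:,1];n=R0[:,2]
RT=np.stack([xh,np.cross(n,xh),n],1)
C=np.array([465.7,91.6,0]);psi=3.7;RC=RM([0,0,np.deg2rad(-46)])
Rg=RM([np.pi,0,psi]);rel=RC.T@Rg        # tool in carrier frame
zg=10.
def toolpose(h): # tool pose with carrier origin h above hub seat
    return O+n*(h+zg), RT@rel
def delta(p,R,s=None):
    s=s or read_state();r=Ro.from_matrix(R@RM(s['tool_rot']).T).as_rotvec()
    return ((p-s['eef_pos'])/1000).round(4),(r/np.deg2rad(5)).round(2)
E
python3 - <<'E'
from plan import *
print(delta(C+[0,0,100],Rg))
p,R=toolpose(0);print(p,Ro.from_matrix(R).as_euler('xyz'),RT.round(3),R.round(3))
E
```

```text
(array([-0.0993, -0.1109, -0.079 ]), array([-7.17,  0.92, 23.42]))
[600.97064356 317.64270131 109.10728454] [ 2.63827991 -0.1509725   1.70915078] [[-0.83   0.316 -0.46 ]
 [-0.252 -0.948 -0.197]
 [-0.498 -0.048  0.866]] [[-0.136  0.878  0.46 ]
 [ 0.979  0.049  0.197]
 [ 0.15   0.477 -0.866]]
```

Request:
apply_moves:
  increments:
    - {"tx":-0.01,"ty":-0.01,"tz":0.0,"rx":-0.5,"ry":0.07,"rz":1.67,"claw":0.085}
    - {"tx":-0.02,"ty":-0.02,"tz":0.0,"rx":-1.02,"ry":0.13,"rz":3.35,"claw":0.085}
    - {"tx":-0.03,"ty":-0.03,"tz":0.0,"rx":-1.54,"ry":0.2,"rz":5.02,"claw":0.085}
    - {"tx":-0.04,"ty":-0.04,"tz":0.0,"rx":-2.05,"ry":0.26,"rz":6.69,"claw":0.085}
    - {"tx":-0.05,"ty":-0.05,"tz":0.0,"rx":-2.56,"ry":0.33,"rz":8.36,"claw":0.085}
    - {"tx":-0.06,"ty":-0.06,"tz":0.0,"rx":-3.07,"ry":0.39,"rz":10.04,"claw":0.085}
    - {"tx":-0.07,"ty":-0.075,"tz":0.0,"rx":-3.58,"ry":0.46,"rz":11.71,"claw":0.085}
    - {"tx":-0.08,"ty":-0.09,"tz":-0.01,"rx":-4.1,"ry":0.53,"rz":13.38,"claw":0.085}
    - {"tx":-0.09,"ty":-0.1,"tz":-0.02,"rx":-4.61,"ry":0.59,"rz":15.06,"claw":0.085}
    - {"tx":-0.099,"ty":-0.11,"tz":-0.04,"rx":-5.12,"ry":0.66,"rz":16.73,"claw":0.085}
    - {"tx":-0.099,"ty":-0.111,"tz":-0.06,"rx":-5.63,"ry":0.72,"rz":18.4,"claw":0.085}
    - {"tx":-0.099,"ty":-0.111,"tz":-0.079,"rx":-6.15,"ry":0.79,"rz":20.07,"claw":0.085}

```text
clock: 5.55
eef_pos: [465.8, 91.5, 98.7]
tool_rot: [2.956, 0.072, 3.02]
force: [-0.5, 0.2, 0.5]
width: 84.9
```

Run:
```python
from plan import *
s=read_state();print(s['eef_pos'],s['tool_rot'],s['qpos'].round(2),delta(C+[0,0,60],Rg),delta(C+[0,0,10],Rg))
```

```text
[465.75801799  91.49649171  98.73177063] [2.95624095 0.07163568 3.02048597] [ 0.56  0.84 -1.1   2.2   1.17  0.65  0.13] (array([-0.0001,  0.0001, -0.0387]), array([-2.29,  0.34,  7.68])) (array([-0.0001,  0.0001, -0.0887]), array([-2.29,  0.34,  7.68]))
```

Request:
apply_moves:
  increments:
    - {"tx":0,"ty":0,"tz":0,"rx":-0.46,"ry":0.07,"rz":1.54,"claw":0.085}
    - {"tx":0,"ty":0,"tz":-0.01,"rx":-0.92,"ry":0.14,"rz":3.07,"claw":0.085}
    - {"tx":0,"ty":0,"tz":-0.02,"rx":-1.37,"ry":0.2,"rz":4.6,"claw":0.085}
    - {"tx":0,"ty":0,"tz":-0.03,"rx":-1.83,"ry":0.27,"rz":6.14,"claw":0.085}
    - {"tx":0,"ty":0,"tz":-0.03,"rx":-2.29,"ry":0.34,"rz":7.68,"claw":0.085}
    - {"tx":0,"ty":0,"tz":-0.03,"rx":-2.29,"ry":0.34,"rz":7.68,"claw":0.085}
    - {"tx":0,"ty":0,"tz":-0.03,"rx":-2.29,"ry":0.34,"rz":7.68,"claw":0.085}

```text
clock: 6.25
eef_pos: [465.3, 92.8, 69.2]
tool_rot: [3.139, 0.001, -2.591]
force: [0.2, -0.1, 0.0]
width: 84.8
```

Run:
```python
from plan import *
s=read_state();print(s['eef_pos'],s['tool_rot'],s['qpos'].round(2),delta(C+[0,0,10],Rg))
```

```text
[465.2815564   92.83691561  69.20636113] [ 3.13939496e+00  8.76736362e-04 -2.59070455e+00] [ 0.43  0.95 -1.13  2.11  1.17  0.93  0.72] (array([ 0.0004, -0.0012, -0.0592]), array([-0.03, -0.  ,  0.09]))
```

Request:
apply_moves:
  increments:
    - {"tx":0.0004,"ty":-0.0012,"tz":-0.02,"rx":-0.03,"ry":0,"rz":0.09,"claw":0.085}
    - {"tx":0.0004,"ty":-0.0012,"tz":-0.04,"rx":-0.03,"ry":0,"rz":0.09,"claw":0.085}
    - {"tx":0.0004,"ty":-0.0012,"tz":-0.055,"rx":-0.03,"ry":0,"rz":0.09,"claw":0.085}
    - {"tx":0.0004,"ty":-0.0012,"tz":-0.059,"rx":-0.03,"ry":0,"rz":0.09,"claw":0.085}
    - {"tx":0.0004,"ty":-0.0012,"tz":-0.059,"rx":-0.03,"ry":0,"rz":0.09,"claw":0.085}

```text
clock: 6.75
eef_pos: [465.1, 90.6, 9.5]
tool_rot: [3.141, -0.002, -2.583]
force: [-0.3, 0.4, 0.0]
width: 85.2
```

Run:
```python
from plan import *
s=read_state();print(s['eef_pos'],s['tool_rot'],s['qpos'].round(2),s['force'],delta(C+[0,0,10],Rg))
```

```text
[465.09859621  90.57885017   9.48117472] [ 3.14121836e+00 -2.18291331e-03 -2.58253543e+00] [ 0.38  1.05 -1.04  2.13  1.32  0.88  0.62] [-0.26488895  0.41726062  0.03492907] (array([0.0006, 0.001 , 0.0005]), array([ 0.01, -0.02, -0.01]))
```

Close.

Request:
apply_moves:
  increments:
    - {"tx":0.0005,"ty":0.001,"tz":0.0005,"rx":0,"ry":0,"rz":0,"claw":0.065}
    - {"tx":0.0005,"ty":0.001,"tz":0.0005,"rx":0,"ry":0,"rz":0,"claw":0.055}
    - {"tx":0.0005,"ty":0.001,"tz":0.0005,"rx":0,"ry":0,"rz":0,"claw":0.04}
    - {"tx":0.0005,"ty":0.001,"tz":0.0005,"rx":0,"ry":0,"rz":0,"claw":0.04}
    - {"tx":0.0005,"ty":0.001,"tz":0.0005,"rx":0,"ry":0,"rz":0,"claw":0.04}
    - {"tx":0.0005,"ty":0.001,"tz":0.0005,"rx":0,"ry":0,"rz":0,"claw":0.04}

```text
clock: 7.35
eef_pos: [466.4, 92.1, 11.1]
tool_rot: [-3.141, -0.0, -2.581]
force: [-0.6, -1.6, 7.8]
width: 52.6
```

Run:
```python
from plan import *
s=read_state();print(s['eef_pos'],s['tool_rot'],s['qpos'].round(2),s['force'],s['torque'],s['width'],delta(C+[0,0,10],Rg))
np.savez('grip',p=s['eef_pos'],r=s['tool_rot'])
p,R=toolpose(150);q,_=toolpose(0)
d,r=delta(p,R);print(p,d,r, delta(C+[0,0,160],Rg))
```

```text
[466.38541285  92.14092133  11.10919598] [-3.14069480e+00 -1.02781898e-04 -2.58108345e+00] [ 0.38  1.05 -1.04  2.13  1.32  0.88  0.62] [-0.64930202 -1.57225334  7.77561887] [-0.30831473  0.17356003 -0.08804488] 52.571349486329716 (array([-0.0007, -0.0005, -0.0011]), array([ 0.01,  0.  , -0.02]))
[532.03796377 288.09129428 239.01109454] [0.0657 0.196  0.2279] [  7.08  -1.07 -22.66] (array([-0.0007, -0.0005,  0.1489]), array([ 0.01,  0.  , -0.02]))
```

Request:
apply_moves:
  increments:
    - {"tx":0,"ty":0,"tz":0.03,"rx":0,"ry":0,"rz":0,"claw":0.04}
    - {"tx":0,"ty":0,"tz":0.06,"rx":0,"ry":0,"rz":0,"claw":0.04}
    - {"tx":0.0,"ty":0.01,"tz":0.1,"rx":0.47,"ry":-0.07,"rz":-1.51,"claw":0.04}
    - {"tx":0.005,"ty":0.02,"tz":0.14,"rx":0.94,"ry":-0.14,"rz":-3.02,"claw":0.04}
    - {"tx":0.01,"ty":0.03,"tz":0.17,"rx":1.42,"ry":-0.21,"rz":-4.53,"claw":0.04}
    - {"tx":0.015,"ty":0.045,"tz":0.2,"rx":1.89,"ry":-0.29,"rz":-6.04,"claw":0.04}
    - {"tx":0.02,"ty":0.06,"tz":0.22,"rx":2.36,"ry":-0.36,"rz":-7.55,"claw":0.04}
    - {"tx":0.025,"ty":0.075,"tz":0.228,"rx":2.83,"ry":-0.43,"rz":-9.06,"claw":0.04}
    - {"tx":0.03,"ty":0.09,"tz":0.228,"rx":3.3,"ry":-0.5,"rz":-10.57,"claw":0.04}
    - {"tx":0.035,"ty":0.105,"tz":0.228,"rx":3.78,"ry":-0.57,"rz":-12.09,"claw":0.04}
    - {"tx":0.04,"ty":0.12,"tz":0.228,"rx":4.25,"ry":-0.64,"rz":-13.6,"claw":0.04}
    - {"tx":0.045,"ty":0.135,"tz":0.228,"rx":4.72,"ry":-0.71,"rz":-15.1,"claw":0.04}

```text
clock: 8.55
eef_pos: [510.1, 226.7, 237.7]
tool_rot: [2.755, 0.013, 2.358]
force: [-0.2, 0.7, -2.0]
width: 52.0
```

```bash
cat > st.py <<'E'
from plan import *
import sys
for i in range(2): 
    s=read_state()
print(s['clock'],s['eef_pos'].round(1),s['tool_rot'].round(3),s['qpos'].round(2),'F',s['force'].round(1),'T',s['torque'].round(2),round(s['width'],1))
for h in map(float,sys.argv[1:]): print(h,delta(*toolpose(h),s))
E
python3 st.py 150 100
```

```text
8.55 [510.1 226.7 237.7] [2.755 0.013 2.358] [ 0.25  0.48 -0.89  2.09  0.69  0.43 -0.31] F [-0.2  0.7 -2. ] T [-0.39  0.48 -0.04] 52.0
150.0 (array([0.022 , 0.0614, 0.0013]), array([ 2.31, -0.36, -7.51]))
100.0 (array([ 0.0449,  0.0712, -0.042 ]), array([ 2.31, -0.36, -7.51]))
```

Request:
apply_moves:
  increments:
    - {"tx":0.005,"ty":0.012,"tz":0,"rx":0.46,"ry":-0.07,"rz":-1.5,"claw":0.04}
    - {"tx":0.01,"ty":0.025,"tz":0,"rx":0.92,"ry":-0.14,"rz":-3.0,"claw":0.04}
    - {"tx":0.015,"ty":0.04,"tz":0,"rx":1.39,"ry":-0.22,"rz":-4.5,"claw":0.04}
    - {"tx":0.02,"ty":0.05,"tz":0,"rx":1.85,"ry":-0.29,"rz":-6.0,"claw":0.04}
    - {"tx":0.022,"ty":0.0614,"tz":0.0013,"rx":2.31,"ry":-0.36,"rz":-7.51,"claw":0.04}
    - {"tx":0.022,"ty":0.0614,"tz":0.0013,"rx":2.31,"ry":-0.36,"rz":-7.51,"claw":0.04}
    - {"tx":0.022,"ty":0.0614,"tz":0.0013,"rx":2.31,"ry":-0.36,"rz":-7.51,"claw":0.04}
    - {"tx":0.022,"ty":0.0614,"tz":0.0013,"rx":2.31,"ry":-0.36,"rz":-7.51,"claw":0.04}

```text
clock: 9.35
eef_pos: [531.7, 288.6, 238.9]
tool_rot: [2.639, -0.147, 1.718]
force: [-0.5, 0.3, -2.5]
width: 52.8
```

```bash
python3 st.py 150 80; python3 look.py w5
```

```text
9.35 [531.7 288.6 238.9] [ 2.639 -0.147  1.718] [-0.37  0.4  -0.31  2.14  1.14  0.25 -1.58] F [-0.5  0.3 -2.5] T [-0.34  0.78 -0.01] 52.8
150.0 (array([ 0.0003, -0.0005,  0.0001]), array([ 0.05,  0.  , -0.11]))
80.0 (array([ 0.0325,  0.0133, -0.0605]), array([ 0.05,  0.  , -0.11]))
9.35 [531.7 288.6 238.9] [ 2.639 -0.147  1.718] [-0.37  0.4  -0.31  2.14  1.14  0.25 -1.58] [-0.5  0.3 -2.5]
[454.9 339.  374.4] [-0.1461 -0.4968  0.0667]
```

View pics/w5.png

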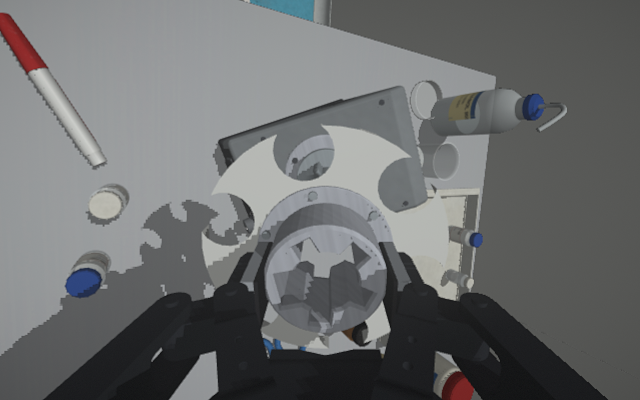

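Run:
```python
from plan import *
d=np.load('w5.npz');c={k:d[k] for k in d.files};g=np.load('grip.npz')
s=read_state();Rt=RM(s['tool_rot'])
def carr(P,off):  # carrier point -> world via nominal tool-in-carrier
    tc=np.array([0,0,zg])+off
    return s['eef_pos']+(np.asarray(P)-tc)@(Rt@rel.T).T
a=np.arange(0,2*np.pi,.02);circ=np.stack([27*np.cos(a),27*np.sin(a),40+0*a],1)
for off in ([0,0,0],[0,0,1.0],):
    q=proj(c,carr(circ,np.array(off)));print(off,'L',q[:,0].min(),'R',q[:,0].max(),'top',q[:,1].min(),'bot',q[:,1].max())
disc=np.stack([64*np.cos(a),64*np.sin(a),10+0*a],1);q=proj(c,carr(disc,np.zeros(3)));print('disc L,R,top',q[:,0].min(),q[:,0].max(),q[:,1].min())
b=[];k=[]
im=cv2.resize(c['im'][120:350,190:460,::-1],None,fx=2.6,fy=2.6,interpolation=3)
def draw(P,col):
    q=((proj(c,carr(P,np.zeros(3)))-[190,120])*2.6).astype(np.int32);cv2.polylines(im,[q.reshape(-1,1,2)],True,col,1)
draw(circ,(0,255,0));draw(disc,(0,255,0))
th=[]
for i in range(5):
    w=8.5 if i==0 else 4.5;t=i*2*np.pi/5;e=np.array([np.cos(t),np.sin(t)]);f=np.array([-e[1],e[0]])
    for r,l in ((14,-w),(21.5,-w),(21.5,w),(14,w)): th.append([*(r*e+l*f),40])
draw(np.array(th),(0,0,255))
cv2.imwrite('pics/r5.png',im);print(im.shape)
```

```text
[0, 0, 0] L 262.601033421834 R 388.6027455102384 top 235.32500121379314 bot 343.05357600953676
[0, 0, 1.0] L 263.0503150449692 R 388.1485198995063 top 234.25261121358687 bot 341.3822980182539
disc L,R,top 202.04246116210044 449.0901798109908 133.3322068779936
(598, 702, 3)
```

View pics/r5.png

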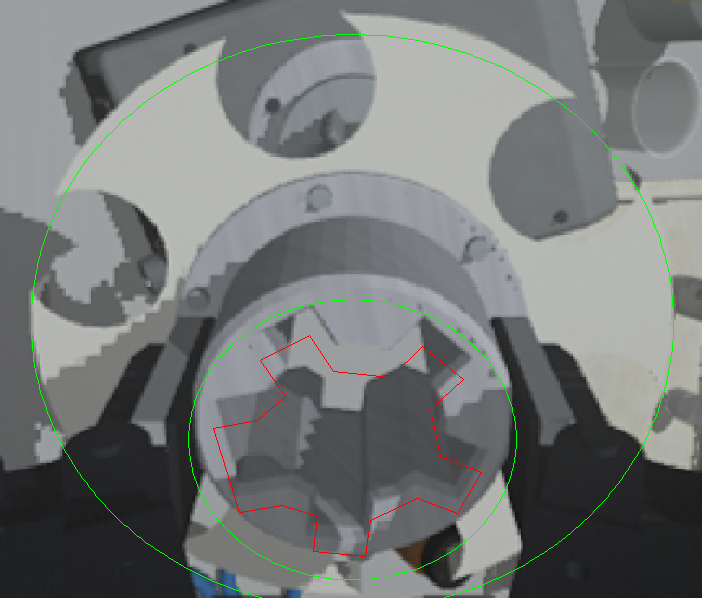

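```bash
cat > cf.py <<'E'
from plan import *
from scipy.optimize import differential_evolution,least_squares
from scipy.ndimage import map_coordinates
import sys
d=np.load(sys.argv[1]+'.npz');c={k:d[k] for k in d.files}
s=read_state();Rt=RM(s['tool_rot']);tp=s['eef_pos']
g=cv2.GaussianBlur(cv2.cvtColor(c['im'],cv2.COLOR_RGB2GRAY),(0,0),1).astype(float)
gx=cv2.Sobel(g,cv2.CV_64F,1,0);gy=cv2.Sobel(g,cv2.CV_64F,0,1)
a=np.linspace(0,2*np.pi,120,endpoint=False)
L=[np.stack([r*np.cos(a),r*np.sin(a),h+0*a],1) for r,h in ((27,40),(64,10))]
keys=[]
for i in range(5):
    w=8.5 if i==0 else 4.5;t=i*2*np.pi/5;e=np.array([np.cos(t),np.sin(t)]);f=np.array([-e[1],e[0]])
    k=np.linspace(0,1,8)[:,None]
    for A,B in (((15.5,-w),(21.5,-w)),((21.5,-w),(21.5,w)),((21.5,w),(15.5,w))):
        P=np.array(A)+(np.array(B)-A)*k; keys.append(np.c_[P[:,:1]*e+P[:,1:]*f,np.full(8,40.)])
def pose(x): # carrier in world; x = tool-frame shift(3), tilt about tool y, turn about tool z (rad*100)
    R=Rt@Ro.from_rotvec([0,x[3]/50,x[4]/50]).as_matrix()@rel.T
    gp=np.array([x[0],x[1],x[2]])
    return tp+Rt@(gp+np.array([0,0,zg])), R
def sc(x):
    o,R=pose(x);tot=[]
    for i,P in enumerate(L+keys):
        q=proj(c,o+P@R.T);t=(np.roll(q,-1,0)-np.roll(q,1,0)) if i<2 else np.repeat((q[-1]-q[0])[None],len(q),0)
        if i==1: m=q[:,1]<215
        else: m=np.ones(len(q),bool)
        if m.sum()<3: return 0
        q,t=q[m],t[m];nn=np.c_[-t[:,1],t[:,0]]/np.linalg.norm(t,axis=1)[:,None]
        v=abs(nn[:,0]*map_coordinates(gx,[q[:,1],q[:,0]],order=1)+nn[:,1]*map_coordinates(gy,[q[:,1],q[:,0]],order=1))
        tot.append(np.minimum(v,80).mean()*((2.5,2.5)[i] if i<2 else .25))
    return -sum(tot)
if __name__=="__main__":
    r=differential_evolution(sc,[(-7,7),(-2.5,2.5),(-4,9),(-7,7),(-8,8)],seed=1,popsize=20,maxiter=90,tol=1e-6)
    print(sc(np.zeros(5)),r.fun,'shift tool',r.x[:3].round(2),'deg',np.rad2deg(r.x[3:]/50).round(2));np.save('cx',r.x)
E
python3 cf.py w5
```

```text
-156.66650954462224 -506.2833525892953 shift tool [ 4.05 -0.17  2.66] deg [0.57 0.22]
```

```bash
cat >> plan.py <<'E'
import os
if os.path.exists('cx.npy'):
    cx=np.load('cx.npy'); RcT=Ro.from_rotvec([0,cx[3]/50,cx[4]/50]).as_matrix()@rel.T; oT=cx[:3]+[0,0,zg]  # carrier in tool
    bias=np.array([-1.2,0.,0.])   # tool-frame shift of the target (camera bias guess)
    def toolpose(h,turn=0,dx=0,dy=0):
        R=RT@RM([0,0,np.deg2rad(turn)])@RcT.T
        return O+n*h-R@oT+R@(bias+[dx,dy,0]),R
E
sed -i 's/^for h in.*/d0=None\nfor h in map(float,sys.argv[1:]): print(h,*delta(*toolpose(h),s))\nsi=RT.T@RM(s["tool_rot"])@RcT;o=s["eef_pos"]+RM(s["tool_rot"])@(oT-bias);print("carrier in hub",(RT.T@(o-O)).round(1),"err deg",np.rad2deg(Ro.from_matrix(si).as_rotvec()).round(1),"F tool",(RM(s["tool_rot"]).T@s["force"]).round(1))/' st.py
python3 st.py 150 80 45; python3 -c "
from plan import *
p,R=toolpose(0);print('tool axes in world\n',R.round(3),'n',n.round(4))"
```

```text
9.4 [532.2 287.9 238.9] [ 2.639 -0.147  1.717] [-0.37  0.4  -0.31  2.14  1.14  0.25 -1.58] F [-0.2 -1.1 -2. ] T [-0.32  0.71  0.08] 52.2
150.0 [-0.0005 -0.0054  0.0018] [-0.07 -0.01 -0.1 ]
80.0 [ 0.0316  0.0084 -0.0588] [-0.07 -0.01 -0.1 ]
45.0 [ 0.0477  0.0153 -0.0891] [-0.07 -0.01 -0.1 ]
carrier in hub [ -0.9  -4.9 147.2] err deg [-0.6  0.   0.3] F tool [-1.3 -1.2  1.4]
tool axes in world
 [[-0.135  0.877  0.461]
 [ 0.981  0.053  0.187]
 [ 0.14   0.477 -0.867]] n [-0.4596 -0.197   0.866 ]
```

Go to h≈80, then 45.

Request:
apply_moves:
  increments:
    - {"tx":0,"ty":-0.0054,"tz":0,"rx":-0.07,"ry":0,"rz":-0.1,"claw":0.04}
    - {"tx":0.011,"ty":-0.001,"tz":-0.018,"rx":-0.07,"ry":0,"rz":-0.1,"claw":0.04}
    - {"tx":0.022,"ty":0.004,"tz":-0.04,"rx":-0.07,"ry":0,"rz":-0.1,"claw":0.04}
    - {"tx":0.0316,"ty":0.0084,"tz":-0.0588,"rx":-0.07,"ry":0,"rz":-0.1,"claw":0.04}
    - {"tx":0.0316,"ty":0.0084,"tz":-0.0588,"rx":-0.07,"ry":0,"rz":-0.1,"claw":0.04}
    - {"tx":0.0316,"ty":0.0084,"tz":-0.0588,"rx":-0.07,"ry":0,"rz":-0.1,"claw":0.04}

```text
clock: 10.0
eef_pos: [564.2, 295.7, 180.0]
tool_rot: [2.64, -0.142, 1.705]
force: [0.4, -0.2, -2.6]
width: 52.1
```

```bash
python3 st.py 45 39; python3 look.py w6
python3 - <<'E'
from plan import *
# crop scene + wrist for one look
a=get_image('scene')[:,:,::-1]; b=get_image('wrist')[:,:,::-1]
A=cv2.resize(a[130:220,215:320],None,fx=4.4,fy=4.4,interpolation=3);A=cv2.resize(A,(440,380))
B=cv2.resize(b[200:380,240:410],(359,380),interpolation=3)
cv2.imwrite('pics/v6.png',np.hstack([A,B]))
E
```

```text
10.0 [564.2 295.7 180. ] [ 2.64  -0.142  1.705] [-0.37  0.54 -0.29  2.11  1.62  0.25 -2.04] F [ 0.4 -0.2 -2.6] T [-0.31  0.73  0.01] 52.1
45.0 [ 0.0157  0.0075 -0.0303] [-0.01 -0.02  0.03]
39.0 [ 0.0184  0.0087 -0.0355] [-0.01 -0.02  0.03]
carrier in hub [-0.2  0.7 79.9] err deg [-0.  -0.1 -0.2] F tool [-0.6 -0.8  2.4]
10.0 [564.2 295.7 180. ] [ 2.64  -0.142  1.705] [-0.37  0.54 -0.29  2.11  1.62  0.25 -2.04] [ 0.4 -0.2 -2.6]
[488.1 347.8 315.4] [-0.1517 -0.4959  0.056 ]
```

Request:
apply_moves:
  increments:
    - {"tx":0.006,"ty":0.0025,"tz":-0.012,"rx":0,"ry":0,"rz":0,"claw":0.04}
    - {"tx":0.012,"ty":0.005,"tz":-0.023,"rx":0,"ry":0,"rz":0,"claw":0.04}
    - {"tx":0.0157,"ty":0.007,"tz":-0.0303,"rx":0,"ry":0,"rz":0,"claw":0.04}
    - {"tx":0.017,"ty":0.008,"tz":-0.033,"rx":0,"ry":0,"rz":0,"claw":0.04}
    - {"tx":0.017,"ty":0.008,"tz":-0.033,"rx":0,"ry":0,"rz":0,"claw":0.04}

```text
clock: 10.65
eef_pos: [581.2, 304.9, 147.8]
tool_rot: [2.638, -0.143, 1.706]
force: [-0.1, 0.2, -2.7]
width: 52.0
```

```bash
python3 st.py 39 36 33
```

```text
10.65 [581.2 304.9 147.8] [ 2.638 -0.143  1.706] [-0.34  0.62 -0.34  2.09  1.8   0.29 -2.21] F [-0.1  0.2 -2.7] T [-0.29  0.75  0.01] 52.0
39.0 [ 0.0014 -0.0004 -0.0032] [-0.03 -0.    0.02]
36.0 [ 0.0028  0.0002 -0.0058] [-0.03 -0.    0.02]
33.0 [ 0.0042  0.0007 -0.0084] [-0.03 -0.    0.02]
carrier in hub [-0.5 -1.  42.4] err deg [-0.1  0.  -0.1] F tool [-0.2 -1.4  2.3]
```

Request:
apply_moves:
  increments:
    - {"tx":0.0014,"ty":-0.0004,"tz":-0.0032,"rx":0,"ry":0,"rz":0,"claw":0.04}
    - {"tx":0.0028,"ty":0.0002,"tz":-0.0058,"rx":0,"ry":0,"rz":0,"claw":0.04}
    - {"tx":0.0028,"ty":0.0002,"tz":-0.0058,"rx":0,"ry":0,"rz":0,"claw":0.04}

```text
clock: 10.95
eef_pos: [584.2, 305.0, 141.5]
tool_rot: [2.639, -0.142, 1.706]
force: [0.1, 0.3, -2.7]
width: 52.0
```

```bash
python3 st.py 36 33 30
```

```text
10.95 [584.2 305.  141.5] [ 2.639 -0.142  1.706] [-0.33  0.64 -0.35  2.08  1.83  0.3  -2.23] F [ 0.1  0.3 -2.7] T [-0.25  0.77  0.  ] 52.0
36.0 [-0.0001 -0.      0.0004] [-0.02 -0.    0.02]
33.0 [ 0.0013  0.0006 -0.0022] [-0.02 -0.    0.02]
30.0 [ 0.0027  0.0012 -0.0048] [-0.02 -0.    0.02]
carrier in hub [ 0.1  0.  35.6] err deg [-0.1  0.  -0.1] F tool [-0.1 -1.2  2.5]
```

Request:
apply_moves:
  increments:
    - {"tx":0.0007,"ty":0.0003,"tz":-0.0011,"rx":0,"ry":0,"rz":0,"claw":0.04}
    - {"tx":0.0013,"ty":0.0006,"tz":-0.0022,"rx":0,"ry":0,"rz":0,"claw":0.04}
    - {"tx":0.0018,"ty":0.0008,"tz":-0.003,"rx":0,"ry":0,"rz":0,"claw":0.04}
    - {"tx":0.0018,"ty":0.0008,"tz":-0.003,"rx":0,"ry":0,"rz":0,"claw":0.04}

```text
clock: 11.35
eef_pos: [585.8, 306.4, 138.5]
tool_rot: [2.639, -0.143, 1.707]
force: [1.0, 1.6, -2.4]
width: 52.3
```

```bash
python3 st.py 30 27 24
```

```text
11.35 [585.8 306.4 138.5] [ 2.639 -0.143  1.707] [-0.33  0.65 -0.35  2.08  1.84  0.31 -2.24] F [ 1.   1.6 -2.4] T [-0.01  0.74  0.16] 52.3
30.0 [ 0.001  -0.0002 -0.0018] [-0.03 -0.01  0.01]
27.0 [ 0.0024  0.0003 -0.0044] [-0.03 -0.01  0.01]
24.0 [ 0.0038  0.0009 -0.007 ] [-0.03 -0.01  0.01]
carrier in hub [-0.1 -0.7 32. ] err deg [-0.1  0.  -0.1] F tool [ 1.1 -0.2  2.8]
```

Request:
apply_moves:
  increments:
    - {"tx":0.0004,"ty":0.0008,"tz":-0.0008,"rx":0,"ry":0,"rz":0,"claw":0.04}
    - {"tx":0.0008,"ty":0.001,"tz":-0.0016,"rx":0,"ry":0,"rz":0,"claw":0.04}
    - {"tx":0.0013,"ty":0.0012,"tz":-0.0025,"rx":0,"ry":0,"rz":0,"claw":0.04}
    - {"tx":0.0013,"ty":0.0012,"tz":-0.0025,"rx":0,"ry":0,"rz":0,"claw":0.04}

```text
clock: 11.75
eef_pos: [587.1, 307.1, 135.9]
tool_rot: [2.639, -0.143, 1.706]
force: [0.5, 2.1, -3.3]
width: 51.9
```

```bash
python3 st.py 27 24
```

```text
11.75 [587.1 307.1 135.9] [ 2.639 -0.143  1.706] [-0.33  0.65 -0.36  2.08  1.85  0.31 -2.25] F [ 0.5  2.1 -3.3] T [-0.1   0.71  0.07] 51.9
27.0 [ 0.001  -0.0004 -0.0017] [-0.02 -0.01  0.02]
24.0 [ 0.0024  0.0002 -0.0043] [-0.02 -0.01  0.02]
carrier in hub [-0.1 -0.8 28.9] err deg [-0.1  0.  -0.1] F tool [ 1.5 -1.   3.4]
```

Request:
apply_moves:
  increments:
    - {"tx":0.0006,"ty":0.0008,"tz":-0.0013,"rx":0,"ry":0,"rz":0,"claw":0.04}
    - {"tx":0.0014,"ty":0.0011,"tz":-0.0026,"rx":0,"ry":0,"rz":0,"claw":0.04}
    - {"tx":0.0021,"ty":0.0014,"tz":-0.0039,"rx":0,"ry":0,"rz":0,"claw":0.04}
    - {"tx":0.0028,"ty":0.0017,"tz":-0.0052,"rx":0,"ry":0,"rz":0,"claw":0.04}
    - {"tx":0.0028,"ty":0.0017,"tz":-0.0052,"rx":0,"ry":0,"rz":0,"claw":0.04}

```text
clock: 12.25
eef_pos: [590.0, 308.5, 130.5]
tool_rot: [2.639, -0.142, 1.706]
force: [1.0, -0.0, -2.6]
width: 52.1
```

```bash
python3 st.py 18 10
```

```text
12.25 [590.  308.5 130.5] [ 2.639 -0.142  1.706] [-0.33  0.67 -0.36  2.07  1.87  0.32 -2.26] F [ 1.  -0.  -2.6] T [-0.26  0.69 -0.02] 52.1
18.0 [ 0.0023  0.     -0.0041] [-0.02 -0.01  0.02]
10.0 [ 0.006   0.0016 -0.011 ] [-0.02 -0.01  0.02]
carrier in hub [-0.1 -0.9 22.6] err deg [-0.  -0.  -0.1] F tool [-0.5 -0.4  2.7]
```

Request:
apply_moves:
  increments:
    - {"tx":0.0009,"ty":0.0004,"tz":-0.0017,"rx":0,"ry":0,"rz":0,"claw":0.04}
    - {"tx":0.0018,"ty":0.0008,"tz":-0.0035,"rx":0,"ry":0,"rz":0,"claw":0.04}
    - {"tx":0.0028,"ty":0.0012,"tz":-0.0052,"rx":0,"ry":0,"rz":0,"claw":0.04}
    - {"tx":0.0037,"ty":0.0016,"tz":-0.0069,"rx":0,"ry":0,"rz":0,"claw":0.04}
    - {"tx":0.0046,"ty":0.002,"tz":-0.0087,"rx":0,"ry":0,"rz":0,"claw":0.04}
    - {"tx":0.0055,"ty":0.0024,"tz":-0.0104,"rx":0,"ry":0,"rz":0,"claw":0.04}
    - {"tx":0.0055,"ty":0.0024,"tz":-0.0104,"rx":0,"ry":0,"rz":0,"claw":0.04}

```text
clock: 12.95
eef_pos: [595.4, 311.1, 120.1]
tool_rot: [2.639, -0.142, 1.706]
force: [-0.0, -0.8, -3.5]
width: 52.1
```

```bash
python3 st.py 5 0
```

```text
12.95 [595.4 311.1 120.1] [ 2.639 -0.142  1.706] [-0.32  0.69 -0.38  2.06  1.9   0.33 -2.28] F [-0.  -0.8 -3.5] T [-0.29  0.76 -0.02] 52.1
5.0 [ 0.0029  0.     -0.005 ] [-0.02 -0.01  0.02]
0.0 [ 0.0052  0.001  -0.0093] [-0.02 -0.01  0.02]
carrier in hub [-0.1 -1.1 10.6] err deg [-0.  -0.  -0.1] F tool [-1.3 -1.8  2.9]
```

Request:
apply_moves:
  increments:
    - {"tx":0.0009,"ty":0.0004,"tz":-0.0017,"rx":0,"ry":0,"rz":0,"claw":0.04}
    - {"tx":0.0018,"ty":0.0008,"tz":-0.0035,"rx":0,"ry":0,"rz":0,"claw":0.04}
    - {"tx":0.0028,"ty":0.0012,"tz":-0.0052,"rx":0,"ry":0,"rz":0,"claw":0.04}
    - {"tx":0.0037,"ty":0.0016,"tz":-0.0069,"rx":0,"ry":0,"rz":0,"claw":0.04}
    - {"tx":0.0037,"ty":0.0016,"tz":-0.0069,"rx":0,"ry":0,"rz":0,"claw":0.04}

```text
clock: 13.45
eef_pos: [599.2, 312.6, 113.2]
tool_rot: [2.639, -0.142, 1.706]
force: [-0.5, 0.5, -2.6]
width: 52.3
```

```bash
python3 st.py 0
```

```text
13.45 [599.2 312.6 113.2] [ 2.639 -0.142  1.706] [-0.31  0.71 -0.38  2.05  1.92  0.34 -2.29] F [-0.5  0.5 -2.6] T [-0.24  0.74 -0.01] 52.3
0.0 [ 0.0014 -0.0005 -0.0024] [-0.02 -0.01  0.02]
carrier in hub [-0.2 -1.1  2.6] err deg [-0.  -0.  -0.1] F tool [ 0.2 -1.6  2.2]
```

Request:
apply_moves:
  increments:
    - {"tx":0.0005,"ty":0.0002,"tz":-0.0009,"rx":0,"ry":0,"rz":0,"claw":0.04}
    - {"tx":0.0009,"ty":0.0004,"tz":-0.0017,"rx":0,"ry":0,"rz":0,"claw":0.04}
    - {"tx":0.0014,"ty":0.0006,"tz":-0.0026,"rx":0,"ry":0,"rz":0,"claw":0.04}
    - {"tx":0.0014,"ty":0.0006,"tz":-0.0026,"rx":0,"ry":0,"rz":0,"claw":0.04}

```text
clock: 13.85
eef_pos: [600.6, 313.3, 110.8]
tool_rot: [2.639, -0.142, 1.706]
force: [-0.3, 0.9, -2.3]
width: 52.5
```

```bash
python3 st.py 0
```

```text
13.85 [600.6 313.3 110.8] [ 2.639 -0.142  1.706] [-0.31  0.72 -0.39  2.05  1.93  0.35 -2.3 ] F [-0.3  0.9 -2.3] T [-0.34  0.76 -0.03] 52.5
0.0 [ 0.     -0.0012 -0.    ] [-0.02 -0.01  0.02]
carrier in hub [-0.3 -1.2 -0.2] err deg [-0.   0.  -0.1] F tool [ 0.6 -1.3  2. ]
```

Request:
apply_moves:
  increments:
    - {"tx":0.0005,"ty":0.0002,"tz":-0.0009,"rx":0,"ry":0,"rz":0,"claw":0.04}
    - {"tx":0.0007,"ty":0.0003,"tz":-0.0013,"rx":0,"ry":0,"rz":0,"claw":0.04}
    - {"tx":0.0009,"ty":0.0004,"tz":-0.0017,"rx":0,"ry":0,"rz":0,"claw":0.04}
    - {"tx":0.0009,"ty":0.0004,"tz":-0.0017,"rx":0,"ry":0,"rz":0,"claw":0.04}

```text
clock: 14.25
eef_pos: [601.3, 313.5, 109.6]
tool_rot: [2.638, -0.142, 1.706]
force: [-3.4, -3.4, 2.7]
width: 52.3
```

```bash
python3 st.py 0
```

```text
14.25 [601.3 313.5 109.6] [ 2.638 -0.142  1.706] [-0.31  0.72 -0.39  2.05  1.93  0.35 -2.3 ] F [-3.4 -3.4  2.7] T [-0.46  0.81 -0.04] 52.3
0.0 [-0.0007 -0.0014  0.0012] [-0.02 -0.    0.02]
carrier in hub [-0.4 -1.  -1.6] err deg [-0.   0.  -0.1] F tool [-2.5 -1.9 -4.6]
```

Request:
apply_moves:
  increments:
    - {"tx":0.0005,"ty":0.0002,"tz":-0.0009,"rx":0,"ry":0,"rz":0,"claw":0.04}
    - {"tx":0.0007,"ty":0.0003,"tz":-0.0013,"rx":0,"ry":0,"rz":0,"claw":0.04}
    - {"tx":0.0007,"ty":0.0003,"tz":-0.0013,"rx":0,"ry":0,"rz":0,"claw":0.04}
    - {"tx":0.0007,"ty":0.0003,"tz":-0.0013,"rx":0,"ry":0,"rz":0,"claw":0.04}

```text
clock: 14.65
eef_pos: [601.4, 313.5, 109.4]
tool_rot: [2.638, -0.142, 1.706]
force: [-11.3, -8.1, 16.9]
width: 52.2
```

```bash
python3 st.py 0
```

```text
14.65 [601.4 313.5 109.4] [ 2.638 -0.142  1.706] [-0.31  0.72 -0.39  2.05  1.93  0.35 -2.3 ] F [-11.3  -8.1  16.9] T [-0.74  1.14 -0.17] 52.2
0.0 [-0.0008 -0.0014  0.0014] [-0.02  0.01  0.02]
carrier in hub [-0.3 -1.  -1.8] err deg [-0.   0.1 -0.1] F tool [ -4.1  -2.2 -21.4]
```

Request:
apply_moves:
  increments:
    - {"tx":-0.0006,"ty":-0.0002,"tz":0.001,"rx":0,"ry":0,"rz":0,"claw":0.04}
    - {"tx":-0.0006,"ty":-0.0002,"tz":0.001,"rx":0,"ry":0,"rz":0,"claw":0.06}
    - {"tx":-0.0006,"ty":-0.0002,"tz":0.001,"rx":0,"ry":0,"rz":0,"claw":0.08}
    - {"tx":-0.0006,"ty":-0.0002,"tz":0.001,"rx":0,"ry":0,"rz":0,"claw":0.085}
    - {"tx":-0.0006,"ty":-0.0002,"tz":0.001,"rx":0,"ry":0,"rz":0,"claw":0.085}
    - {"tx":-0.0006,"ty":-0.0002,"tz":0.001,"rx":0,"ry":0,"rz":0,"claw":0.085}

```text
clock: 15.25
eef_pos: [601.6, 314.0, 108.8]
tool_rot: [2.639, -0.142, 1.706]
force: [-0.1, 0.2, 0.5]
width: 84.8
```

```bash
python3 st.py 0
```

```text
15.25 [601.6 314.  108.8] [ 2.639 -0.142  1.706] [-0.31  0.72 -0.39  2.05  1.93  0.35 -2.3 ] F [-0.1  0.2  0.5] T [-0.14  0.47  0.01] 84.8
0.0 [-0.001  -0.0019  0.002 ] [-0.02 -0.01  0.02]
carrier in hub [-0.3 -1.3 -2.6] err deg [-0.1  0.  -0.1] F tool [ 0.3  0.2 -0.4]
```

Request:
apply_moves:
  increments:
    - {"tx":-0.0046,"ty":-0.002,"tz":0.0087,"rx":0,"ry":0,"rz":0,"claw":0.085}
    - {"tx":-0.014,"ty":-0.006,"tz":0.026,"rx":0,"ry":0,"rz":0,"claw":0.085}
    - {"tx":-0.028,"ty":-0.012,"tz":0.052,"rx":0,"ry":0,"rz":0,"claw":0.085}
    - {"tx":-0.0414,"ty":-0.0177,"tz":0.078,"rx":0,"ry":0,"rz":0,"claw":0.085}
    - {"tx":-0.0414,"ty":-0.0177,"tz":0.078,"rx":0,"ry":0,"rz":0,"claw":0.085}

```text
clock: 15.75
eef_pos: [559.7, 296.9, 190.9]
tool_rot: [2.634, -0.144, 1.707]
force: [1.2, -0.3, 0.2]
width: 85.4
```

```bash
cat > lt.py <<'E'
from plan import *
import sys
# TCP in hub frame; O corrected by contact: hub 1.8 mm lower
s=read_state();Oc=O-1.0*n;Rt=RM(s['tool_rot'])
print(s['clock'],'TCP in hub',(RT.T@(s['eef_pos']-Oc)).round(1),'F hub',(RT.T@s['force']).round(1),'w',round(s['width'],1),s['qpos'].round(2))
# desired tool: z=-n, y along -xh
Rd=np.stack([-RT[:,1],-RT[:,0],-n],1)
for a in sys.argv[1:]: print(a,*delta(Oc+RT@np.array(eval(a),float),Rd,s))
E
python3 lt.py -34,0,100 -34,0,62 -20,0,60 0,0,58 12,0,55 24,0,53; python3 look.py w7
python3 - <<'E'
from plan import *
import cv2
E
```

```text
15.75 TCP in hub [ -1.2   2.7 105. ] F hub [-1.   0.6 -0.4] w 85.4 [-0.35  0.52 -0.33  2.12  1.57  0.27 -1.99]
-34,0,100 [0.0286 0.0118 0.0122] [-1.04 -0.41  2.11]
-34,0,62 [ 0.0461  0.0193 -0.0208] [-1.04 -0.41  2.11]
-20,0,60 [ 0.0354  0.0162 -0.0295] [-1.04 -0.41  2.11]
0,0,58 [ 0.0197  0.0115 -0.0411] [-1.04 -0.41  2.11]
12,0,55 [ 0.0111  0.0091 -0.0497] [-1.04 -0.41  2.11]
24,0,53 [ 0.0021  0.0065 -0.0574] [-1.04 -0.41  2.11]
15.75 [559.7 296.9 190.9] [ 2.634 -0.144  1.707] [-0.35  0.52 -0.33  2.12  1.57  0.27 -1.99] [ 1.2 -0.3  0.2]
[482.8 348.3 326.1] [-0.1482 -0.5015  0.056 ]
```

Request:
apply_moves:
  increments:
    - {"tx":0.008,"ty":0.004,"tz":0.004,"rx":-0.3,"ry":-0.1,"rz":0.6,"claw":0.05}
    - {"tx":0.018,"ty":0.008,"tz":0.008,"rx":-0.6,"ry":-0.25,"rz":1.3,"claw":0.0}
    - {"tx":0.0286,"ty":0.0118,"tz":0.0122,"rx":-1.04,"ry":-0.41,"rz":2.11,"claw":0.0}
    - {"tx":0.0286,"ty":0.0118,"tz":0.0122,"rx":-1.04,"ry":-0.41,"rz":2.11,"claw":0.0}
    - {"tx":0.036,"ty":0.015,"tz":-0.002,"rx":-1.04,"ry":-0.41,"rz":2.11,"claw":0.0}
    - {"tx":0.0461,"ty":0.0193,"tz":-0.0208,"rx":-1.04,"ry":-0.41,"rz":2.11,"claw":0.0}
    - {"tx":0.0461,"ty":0.0193,"tz":-0.0208,"rx":-1.04,"ry":-0.41,"rz":2.11,"claw":0.0}
    - {"tx":0.0461,"ty":0.0193,"tz":-0.0208,"rx":-1.04,"ry":-0.41,"rz":2.11,"claw":0.0}

```text
clock: 16.6
eef_pos: [605.3, 315.2, 165.2]
tool_rot: [2.626, -0.046, 1.891]
force: [0.4, 0.2, 0.4]
width: -0.2
```

```bash
python3 lt.py -34,0,62 -20,0,60 -10,0,60 0,0,59 ; python3 look.py w8
```

```text
16.6 TCP in hub [-30.8   1.   58.1] F hub [-0.6 -0.   0.2] w -0.2 [-0.33  0.62 -0.34  2.    1.49  0.27 -1.67]
-34,0,62 [0.0005 0.001  0.005 ] [ 0.04 -0.06  0.01]
-20,0,60 [-0.0102 -0.0021 -0.0037] [ 0.04 -0.06  0.01]
-10,0,60 [-0.0185 -0.0047 -0.0086] [ 0.04 -0.06  0.01]
0,0,59 [-0.0263 -0.007  -0.0145] [ 0.04 -0.06  0.01]
16.6 [605.3 315.2 165.2] [ 2.626 -0.046  1.891] [-0.33  0.62 -0.34  2.    1.49  0.27 -1.67] [0.4 0.2 0.4]
[515.5 363.8 293.2] [-0.2599 -0.5143  0.2934]
```

Request:
apply_moves:
  increments:
    - {"tx":-0.005,"ty":-0.0005,"tz":0.0,"rx":0,"ry":0,"rz":0,"claw":0}
    - {"tx":-0.0102,"ty":-0.002,"tz":-0.0035,"rx":0,"ry":0,"rz":0,"claw":0}
    - {"tx":-0.0145,"ty":-0.0033,"tz":-0.006,"rx":0,"ry":0,"rz":0,"claw":0}
    - {"tx":-0.0185,"ty":-0.0047,"tz":-0.0086,"rx":0,"ry":0,"rz":0,"claw":0}
    - {"tx":-0.0185,"ty":-0.0047,"tz":-0.0086,"rx":0,"ry":0,"rz":0,"claw":0}

```text
clock: 17.15
eef_pos: [587.4, 311.0, 158.7]
tool_rot: [2.623, -0.047, 1.892]
force: [0.7, -0.2, 0.4]
width: -0.2
```

```bash
python3 lt.py -10,0,60 0,0,59 10,0,57 20,0,56 24,0,53
```

```text
17.15 TCP in hub [-11.8  -0.4  61.5] F hub [-0.7  0.4  0.1] w -0.2 [-0.33  0.61 -0.35  2.06  1.67  0.28 -1.86]
-10,0,60 [-0.0007 -0.0005 -0.0022] [ 0.03 -0.03  0.  ]
0,0,59 [-0.0085 -0.0028 -0.008 ] [ 0.03 -0.03  0.  ]
10,0,57 [-0.0159 -0.005  -0.0148] [ 0.03 -0.03  0.  ]
20,0,56 [-0.0238 -0.0073 -0.0206] [ 0.03 -0.03  0.  ]
24,0,53 [-0.0257 -0.0077 -0.0252] [ 0.03 -0.03  0.  ]
```

Request:
apply_moves:
  increments:
    - {"tx":-0.0045,"ty":-0.0015,"tz":-0.005,"rx":0,"ry":0,"rz":0,"claw":0}
    - {"tx":-0.0085,"ty":-0.0028,"tz":-0.008,"rx":0,"ry":0,"rz":0,"claw":0}
    - {"tx":-0.012,"ty":-0.004,"tz":-0.0115,"rx":0,"ry":0,"rz":0,"claw":0}

```text
clock: 17.45
eef_pos: [577.7, 307.6, 148.3]
tool_rot: [2.619, -0.046, 1.891]
force: [6.5, 2.1, 1.3]
width: -0.0
```

```bash
python3 lt.py 10,0,57 16,0,57 20,0,56 24,0,53 24,0,51
```

```text
17.45 TCP in hub [ 2.3  0.3 57.6] F hub [-6.6 -0.  -2.3] w -0.0 [-0.31  0.63 -0.4   2.09  1.81  0.32 -2.  ]
10,0,57 [-0.0062 -0.0016 -0.0043] [0.02 0.01 0.01]
16,0,57 [-0.0112 -0.0031 -0.0073] [0.02 0.01 0.01]
20,0,56 [-0.0141 -0.0039 -0.0101] [0.02 0.01 0.01]
24,0,53 [-0.016  -0.0043 -0.0147] [0.02 0.01 0.01]
24,0,51 [-0.0151 -0.0039 -0.0165] [0.02 0.01 0.01]
```

Contact with the latch, moving. Continue.

Request:
apply_moves:
  increments:
    - {"tx":-0.0035,"ty":-0.001,"tz":-0.0025,"rx":0,"ry":0,"rz":0,"claw":0}
    - {"tx":-0.0062,"ty":-0.0016,"tz":-0.0043,"rx":0,"ry":0,"rz":0,"claw":0}
    - {"tx":-0.009,"ty":-0.0024,"tz":-0.006,"rx":0,"ry":0,"rz":0,"claw":0}
    - {"tx":-0.0112,"ty":-0.0031,"tz":-0.0073,"rx":0,"ry":0,"rz":0,"claw":0}
    - {"tx":-0.0141,"ty":-0.0039,"tz":-0.0101,"rx":0,"ry":0,"rz":0,"claw":0}

```text
clock: 17.95
eef_pos: [561.2, 302.7, 135.9]
tool_rot: [2.624, -0.046, 1.892]
force: [0.5, -0.7, 2.4]
width: -0.1
```

```bash
python3 lt.py 22,0,56 25,0,53 25,0,51 25,0,49
```

```text
17.95 TCP in hub [23.4  0.3 55.4] F hub [-1.5  0.8  2. ] w -0.1 [-0.28  0.65 -0.45  2.14  1.91  0.38 -2.11]
22,0,56 [0.0008 0.0005 0.0012] [ 0.04 -0.04  0.01]
25,0,53 [-0.0003  0.0003 -0.0029] [ 0.04 -0.04  0.01]
25,0,51 [ 0.0006  0.0007 -0.0046] [ 0.04 -0.04  0.01]
25,0,49 [ 0.0015  0.0011 -0.0063] [ 0.04 -0.04  0.01]
```

Request:
apply_moves:
  increments:
    - {"tx":0.0,"ty":0.0003,"tz":-0.0015,"rx":0,"ry":0,"rz":0,"claw":0}
    - {"tx":0.0002,"ty":0.0005,"tz":-0.003,"rx":0,"ry":0,"rz":0,"claw":0}
    - {"tx":0.0006,"ty":0.0007,"tz":-0.0046,"rx":0,"ry":0,"rz":0,"claw":0}
    - {"tx":0.0006,"ty":0.0007,"tz":-0.0046,"rx":0,"ry":0,"rz":0,"claw":0}

```text
clock: 18.35
eef_pos: [561.6, 303.2, 130.9]
tool_rot: [2.625, -0.046, 1.892]
force: [-3.1, -2.2, 4.2]
width: -0.3
```

```bash
python3 lt.py 25,0,50 25,0,48 25,0,46
```

```text
18.35 TCP in hub [25.5  0.2 50.8] F hub [1.  0.9 5.5] w -0.3 [-0.27  0.66 -0.46  2.14  1.93  0.39 -2.12]
25,0,50 [ 0.0007  0.0005 -0.0005] [ 0.04 -0.05  0.01]
25,0,48 [ 0.0017  0.0009 -0.0022] [ 0.04 -0.05  0.01]
25,0,46 [ 0.0026  0.0013 -0.0039] [ 0.04 -0.05  0.01]
```

Request:
apply_moves:
  increments:
    - {"tx":0.0006,"ty":0.0003,"tz":-0.001,"rx":0,"ry":0,"rz":0,"claw":0}
    - {"tx":0.001,"ty":0.0005,"tz":-0.0018,"rx":0,"ry":0,"rz":0,"claw":0}
    - {"tx":0.001,"ty":0.0005,"tz":-0.0018,"rx":0,"ry":0,"rz":0,"claw":0}

```text
clock: 18.65
eef_pos: [561.9, 303.4, 130.4]
tool_rot: [2.624, -0.045, 1.892]
force: [-11.8, -6.7, 20.4]
width: 0.2
```

```bash
python3 lt.py 25,0,48 25,0,46
```

```text
18.65 TCP in hub [25.4  0.1 50.2] F hub [ 1.3  1.7 24.4] w 0.2 [-0.27  0.66 -0.46  2.14  1.93  0.39 -2.12]
25,0,48 [ 0.0013  0.0007 -0.0017] [ 0.04 -0.04  0.  ]
25,0,46 [ 0.0022  0.0011 -0.0035] [ 0.04 -0.04  0.  ]
```

Request:
apply_moves:
  increments:
    - {"tx":-0.0046,"ty":-0.002,"tz":0.0087,"rx":0,"ry":0,"rz":0,"claw":0}
    - {"tx":-0.0184,"ty":-0.0079,"tz":0.0347,"rx":0,"ry":0,"rz":0,"claw":0}
    - {"tx":-0.0368,"ty":-0.0158,"tz":0.07,"rx":0,"ry":0,"rz":0,"claw":0}
    - {"tx":-0.0506,"ty":-0.0617,"tz":0.0953,"rx":0,"ry":0,"rz":0,"claw":0}
    - {"tx":-0.0506,"ty":-0.0717,"tz":0.0953,"rx":0,"ry":0,"rz":0,"claw":0}
    - {"tx":-0.0506,"ty":-0.0717,"tz":0.0953,"rx":0,"ry":0,"rz":0,"claw":0}

```text
clock: 19.25
eef_pos: [512.7, 230.1, 225.6]
tool_rot: [2.623, -0.045, 1.889]
force: [-0.1, -0.6, 0.2]
width: -0.2
```

```bash
python3 look.py w9
python3 - <<'E'
from rect import *
from plan import *
import cv2
d=np.load('w9.npz');c={k:d[k] for k in d.files}
q=proj(c,O+40*n)[0].astype(int);print(q)
A=c['im'][max(0,q[1]-100):q[1]+100,max(0,q[0]-100):q[0]+100,::-1]
A=cv2.resize(A,(400,400),interpolation=3)
s=get_image('scene')[125:235,205:315,::-1];s=cv2.resize(s,(400,400),interpolation=3)
cv2.imwrite('pics/v9.png',np.hstack([A,s]))
E
```

```text
19.25 [512.7 230.1 225.6] [ 2.623 -0.045  1.889] [-0.14  0.39 -0.48  2.25  1.5   0.25 -1.67] [-0.1 -0.6  0.2]
[422.6 279.  353.3] [-0.2617 -0.5174  0.2918]
[368 130]
```

View pics/v9.png

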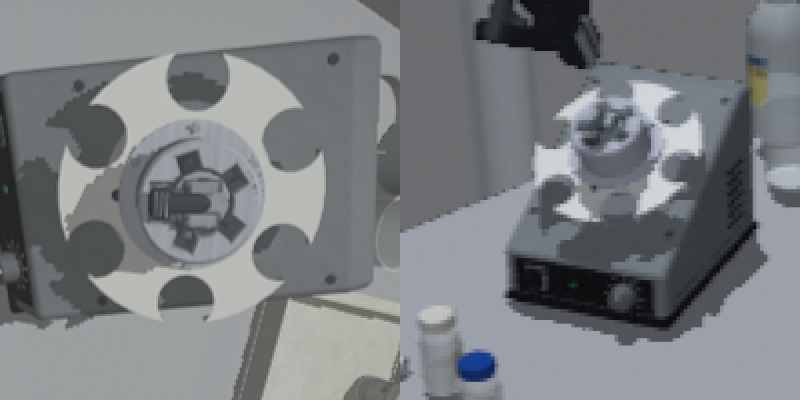

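```bash
python3 -c "
from cell import *
print(finish_job()); s=read_state(); print(s['clock'],s['force'])"
```

```text
the job is handed in; nothing more can be done
None
the job is handed in; nothing more can be done
```

I put the carrier on the spindle with its wide keyway over the wide rib and pushed it home. I then folded the latch down flat over the collar and handed the job in at about 19 s of the 53 s allowed. `finish_job` gives no verdict.

- **Carrier home:** it slid on with no more than about 2 N of side force and came up hard against a stop, which I pressed to about 24 N. By my camera estimate that stop was 1.8 mm past the shoulder and about 1 mm off to the side. I put this down to camera error and did not re-measure the seated carrier.
- **Latch:** I pressed it down until it stopped hard at about 24 N. The fingertips were then about 50 mm above the shoulder, where the top of a folded latch should be (about 49.5 mm), but the fork's top is also at 50 mm. I judged it folded from the last picture, not from a measured angle.
- **Last picture:** the carrier sits square on the spindle, with the latch across the collar on the wide-keyway side. Both small vials are standing. The arm is drawn back clear, with no significant contact force.
- **Not checked:** the brown vial is outside the last picture. The arm did not go near it.
- **Disagreement on the way:** after the grasp, the wrist camera showed the carrier about 4 mm off where I expected it in the fingers. I corrected for roughly half of that as camera bias and let the contact forces guide the rest.

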